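# Dress an inking roller and hold it up to the inspection camera

### The job

Dress the upper end of the inking roller standing in the wooden block: slide the truck (the larger steel ring) down its journal fully home on the shoulder and let go, then the collar (the smaller ring) fully home on the truck and let go. Then lift the roller out and finish while holding it still in the air, dressed end up, square to the inspection camera (leaning with the camera's tilt, not sideways), with the joint between truck and shoulder at the focus point 120 mm in front of the lens. Do not put it down or let go at the end, and leave the ink tin, the key and the wooden bar where they are.

Things in the scene. Friction and masses are not known exactly. Their poses are not given: they have to be found in the camera images.
- stand: Fixed block of light wood, 100 x 100 mm, 52 mm high, on a steel strip (130 x 50 x 8 mm). Origin: centre of its underside on the bench; z up. A stepped vertical hole in its middle takes the lowest 40 mm of the roller with 0.75 mm play all round: draw the roller straight up at least 45 mm to free it.
- roller: Loose inking roller, 208 mm long, 0.48 kg, upright in the block (sways 2 deg, settles upright). Origin: lower tip, on the axis, 12 mm above the bench; z up its axis. Along z in mm: 0-26 journal (dia 14), 26-40 fitted collar (27), 40-56 fitted truck (40), 56-59 shoulder (22), 59-149 black rubber (40), 149-152 shoulder (22), 152-208 upper journal (14; last 6 tapers to 8).
- seat (a point): On the roller's axis at its upper shoulder, 152 mm from the roller's origin: where the truck's underside sits when home. Bring this point to the focus point. Axes as the roller's.
- journal_tip (a point): Top of the roller's upper journal, on its axis, 208 mm from the roller's origin, 220 mm above the bench in the block. With both rings home the journal stands bare for its last 26 mm and can be gripped there from above.
- truck: Loose plain steel ring lying flat on the bench: 40 mm outer diameter, 18 mm bore, 16 mm high, about 80 g; the same either way up. Origin: centre of its underside; z along its axis. Home: its origin at the seat.
- collar: Loose plain steel ring lying flat on the bench: 27 mm outer diameter, 18 mm bore, 14 mm high, about 30 g; the same either way up. Origin: centre of its underside; z along its axis. Home: resting on the truck, its origin 16 mm above the seat along the roller's axis.
- camera: Fixed bench inspection camera on a stand. Origin: the point of the bench straight below the focus point, not the stand itself; z up, x runs level from the focus point towards the camera. Its black base (130 mm along x, 150 mm along y, 18 mm high) is centred 240 mm along x; its steel column (18 mm diameter, 363 mm high) stands 250 mm along x.
- camera_head: Grey camera (62 x 46 x 46 mm) with black lens (34 mm diameter, 44 mm long), fixed, looking 20 degrees downwards. Origin: centre of the lens front, 281 mm above the bench. -x is the line of sight, from the lens to the focus point; y is level; z is the picture's up, 20 degrees from vertical, its top leaning away from the camera. Held right, the roller's z runs along this z.
- focus (a point): The camera's focus point: 120 mm from the front of the lens along the line of sight, 240 mm above the bench, free in the air. Axes as the camera head's.
- ink_tin: Bystander: closed tin of bare metal, 72 mm diameter, 50 mm high. Origin: centre of its underside.
- quoin_key: Bystander: dark steel T-shaped key lying flat, 95 mm long along its x, cross bar 70 mm, 12 mm high. Origin: under its middle.
- furniture: Bystander: dark wooden spacing bar, 25 x 110 x 20 mm (x, y, z). Origin: centre of its underside.
There are look-alikes about, which are no part of the job. Leave any green, turquoise or white look-alike of the roller alone.

How it is judged:
By the outcome, as a careful person would: the job done as asked, in the order asked, and still so for the second after the job is handed in, while the arm keeps its last pose, push and grip.
It also fails if it takes over 72 s, if anything falls off the work surface, if the arm or the gripper's body presses on something with over 40 N, if the wrist force passes 120 N, or if a joint passes its speed limit or range.

### The arm

A 7-joint arm with a two-finger parallel gripper is mounted at the origin on the work surface. World frame = base frame: x ahead of the robot, y to its left, z up, the work surface at z = 0. Lengths are in m, angles in rad, forces in N, time in s.
With the tool pointing down it reaches from about 0.4 to 0.85 m from the base axis. Payload 10.4 kg.
Tool frame: the origin (TCP) lies at the very end of the fingers, on their centre line; the grasp point (between the pads) lies r.grasp_offset behind it (r.grasp_offset is the distance from the TCP to the grasp point, in m); z points along the fingers, y is the direction in which the jaws open and shut (so a half turn about z gives the same grasp; the last joint's range is limited). The gripper opens to 87 mm and grips with 3 to 60 N. Pads are 19 mm wide; open, the fingers measure 117 mm over their backs; the gripper's body (75 mm by 190 mm) begins 51 mm behind the grasp point.
Start: joints at [-1.195, 0.332, -0.065, 1.46, 0.022, 1.35, -0.088], TCP at [0.243, 0.576, 0.223] pointing down, gripper open.
Joint ranges: [-2.6, 2.6], [-0.5, 2.12], [-1.47, 1.34], [0.16, 2.42], [-1.27, 4.41], [0.06, 2.06], [-2.6, 2.6]. Speed limits (rad/s): [2.22, 2.22, 2.79, 2.79, 3.14, 3.14, 3.14].

### API

Orientations are given as a unit quaternion [x, y, z, w].
In Python, from bench import read_state, cams, job, r gives the robot as it stands. The module is installed in compiled form; this text tells all that it offers.
- The arm moves only by the tool arm_command, never from a script. Its argument "increments" is a list of rows, each an object of numbers: "gripper": the opening in per cent of the stroke, from 0 (shut) to 100 (fully open); "dx", "dy", "dz": the shift along the tool's x, y, z in m; "spin": the turn about the tool's z in degrees. In form: [{"gripper": .., "dx": .., "dy": .., "dz": .., "spin": ..}, ...]. A call has exactly 8 rows; each row shifts and turns the commanded pose from where the row before left it, along the tool's axes as they then stand; what a row does not reach is not made up. A row lasts 1/8 s, in which the tool goes at most 62.5 mm and 10.7 degrees, less where a joint would pass 70% of its speed; a pose out of reach is approached as far as the arm can. A call with a gripper value outside its range is refused whole. The fingers move at their own pace and stop on an object; "grip_force" is the grip in N (left out, the last holds). Time passes only in rows, so rows that do not move let the fingers close, or fill a call up. It gives the time, the measured TCP pose, the force and the opening at its end, in the units of the state.
- read_state(): the state, without advancing time (a new reading comes with each control period).
- cams.camera(name): name is "scene" or "top" or "wrist"; returns the picture (420x560x3 uint8, red, green, blue); there is no depth.
- cams.camera_info(name): a dict with "K" (3x3 intrinsics, pixels), "rvec" (rotation vector, rad) and "tvec" (3), from world to camera coordinates, as OpenCV has them. Camera axes: x right, y down, z forward; pixel columns grow to the right and rows downward; lengths in m; the calibration is good to about 2 mm. A picture is of the moment at which its call begins: read the wrist's pose just before it. camera_info takes no time and is no camera call; for the wrist camera it gives the pose at the moment of the call.
- job.close_job(): hands the job in, once; it reports no verdict.
The state is a dict: "time": time; "joint_positions": joint angles; "joint_vel": joint speeds; "joint_torque": joint torques, N m; "ee_pos": TCP position; "eef_rot": TCP orientation; "ft_force": force on the tool from outside, world axes, zero at the start; "torque": the same for the moment, N m; "width": finger opening in m.
Only numpy, scipy, OpenCV 4.12 (cv2) and the standard library are available. Lean on these libraries where they do the work, as an engineer would, in place of code of your own. Each camera call takes 0.05 s, during which the arm holds its last target.

## Working session

There is one attempt and no reset: what is moved stays moved. The work goes in short steps, Python scripts to look and compute and a tool call to move; the robot and the scene stay as the last step left them, time stands still between calls to the robot, and variables do not carry over. Pictures are saved under pics/ and viewed, and the job is handed in when it is done.

Besides the shell and the picture viewer there is one more tool, called after "Emit:" as name(argument=value, ...), one argument or row to a line, values as JSON. arm_command: Moves the arm, as the interface text tells. Its arguments: {"type":"object","properties":{"increments":{"type":"array","items":{"type":"object","properties":{"gripper":{"type":"number"},"dx":{"type":"number"},"dy":{"type":"number"},"dz":{"type":"number"},"spin":{"type":"number"}}}},"grip_force":{"type":"number"}},"required":["increments"]}

```bash
mkdir -p pics; ls; cat > h.py <<'E'
import numpy as np, cv2
from bench import read_state, cams, job, r
from scipy.spatial.transform import Rotation as R
def info(n):
    i=cams.camera_info(n); return np.array(i["K"],float),np.array(i["rvec"],float).ravel(),np.array(i["tvec"],float).ravel()
def proj(n,P,I=None):
    K,rv,tv=I or info(n); return cv2.projectPoints(np.array(P,float).reshape(-1,1,3),rv,tv,K,None)[0].reshape(-1,2)
def ray(n,uv,I=None):
    K,rv,tv=I or info(n); Rm=cv2.Rodrigues(rv)[0]; d=Rm.T@np.linalg.inv(K)@np.array([uv[0],uv[1],1.]); return -Rm.T@tv,d/np.linalg.norm(d)
def onz(n,uv,z,I=None):
    o,d=ray(n,uv,I); return o+d*(z-o[2])/d[2]
def snap(n,f):
    im=cams.camera(n); cv2.imwrite('pics/'+f,cv2.cvtColor(im,cv2.COLOR_RGB2BGR)); return im
def st():
    s=read_state(); print({k:np.round(s[k],4).tolist() for k in ("time","joint_positions","ee_pos","eef_rot","ft_force","torque","width")}); return s
E
python3 - <<'E'
from h import *
st(); print(r.grasp_offset)
for n in ("scene","top","wrist"): 
    I=info(n);snap(n,n+'0.png');print(n,I,ray(n,(280,210),I))
E
```

```text
pics
{'time': 0.0, 'joint_positions': [-1.1946, 0.3329, -0.0647, 1.4609, 0.0216, 1.3499, -0.0885], 'ee_pos': [0.2425, 0.5756, 0.2218], 'eef_rot': [0.1981, 0.9802, -0.0007, -0.0001], 'ft_force': [-0.2608, -0.7612, 0.0119], 'torque': [-0.0146, -0.0356, -0.0099], 'width': 0.0869}
0.0187
scene (array([[402.99870879,   0.        , 283.58351663],
       [  0.        , 402.99870879, 209.14947606],
       [  0.        ,   0.        ,   1.        ]]), array([ 1.46668245,  2.12586999, -0.81593941]), array([ 0.26565793, -0.26591396,  1.374137  ])) (array([1.1547251 , 0.12971843, 0.82420867]), array([-0.63598526, -0.23158157, -0.73613363]))
top (array([[514.55731131,   0.        , 279.7201388 ],
       [  0.        , 514.55731131, 207.00278329],
       [  0.        ,   0.        ,   1.        ]]), array([ 2.09229494, -2.12950559,  0.19966714]), array([-0.02741646,  0.60203557,  1.44871141])) (array([ 0.30141403, -0.05269702,  1.53893984]), array([ 0.19312637,  0.00928858, -0.98112992]))
wrist (array([[362.25506607,   0.        , 285.93635358],
       [  0.        , 362.25506607, 208.22026871],
       [  0.        ,   0.        ,   1.        ]]), array([-2.41519992, -1.60336516, -0.22556299]), array([-0.62516805, -0.03378103,  0.39180158])) (array([0.17278936, 0.60587366, 0.38541623]), array([ 0.25285228, -0.12501937, -0.9593935 ]))
```

View pics/scene0.png

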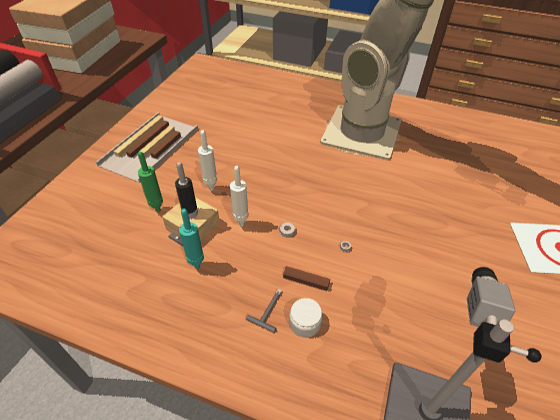

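View pics/top0.png

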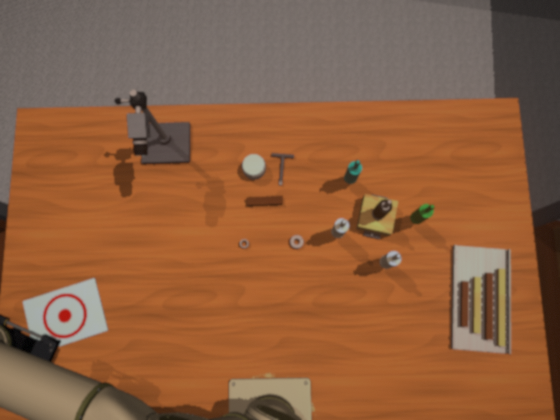

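View pics/wrist0.png

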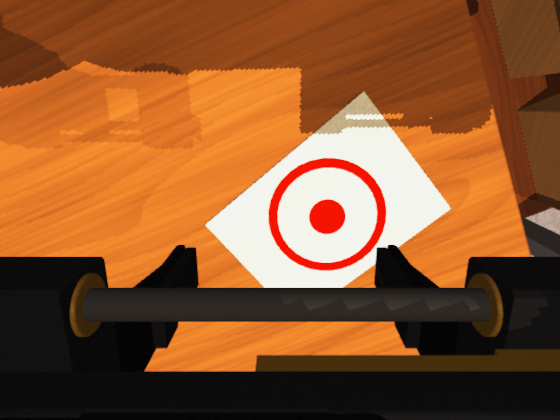

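```bash
python3 - <<'E'
import cv2
a=cv2.imread('pics/top0.png');b=cv2.imread('pics/scene0.png')
cv2.imwrite('pics/topz.png',cv2.resize(a[130:290,230:450],None,fx=3.6,fy=3.6,interpolation=cv2.INTER_CUBIC))
cv2.imwrite('pics/topc.png',cv2.resize(a[80:240,90:290],None,fx=3.7,fy=3.7,interpolation=cv2.INTER_CUBIC))
cv2.imwrite('pics/scz.png',cv2.resize(b[120:280,120:360],None,fx=3.3,fy=3.3,interpolation=cv2.INTER_CUBIC))
cv2.imwrite('pics/scc.png',cv2.resize(b[250:420,380:560],None,fx=3.5,fy=3.5,interpolation=cv2.INTER_CUBIC))
E
```

```text
(no output)
```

View pics/topz.png

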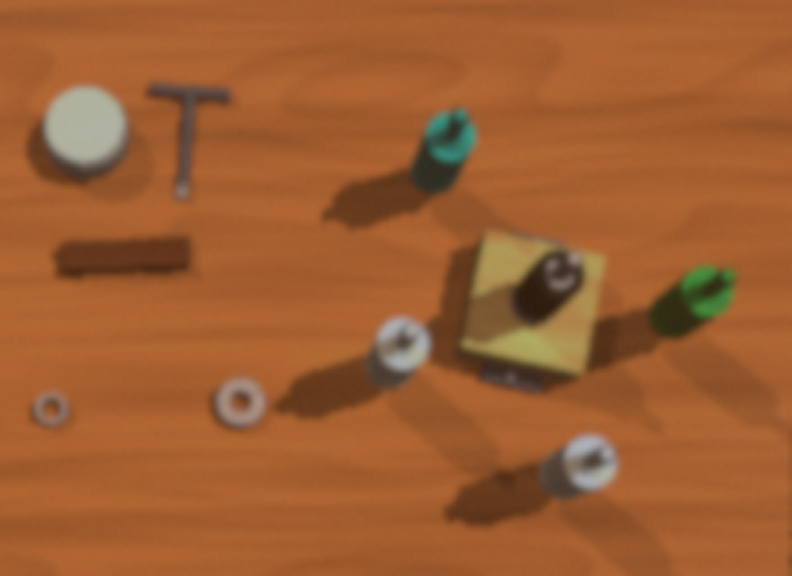

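View pics/scz.png

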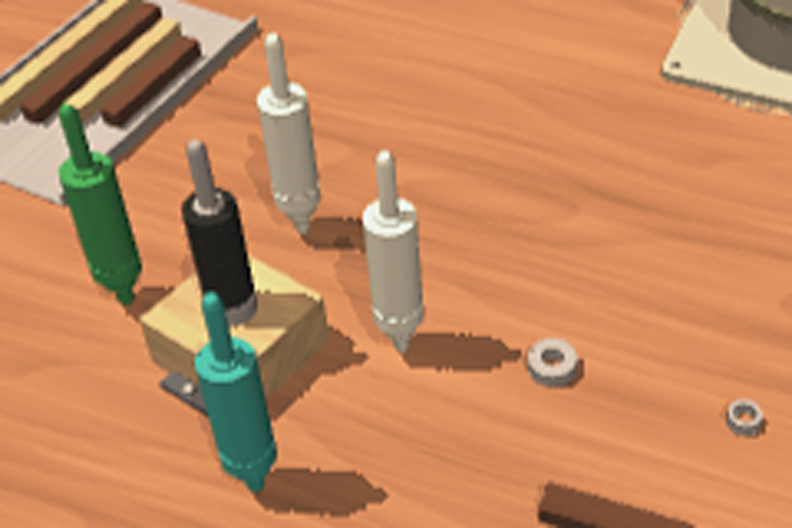

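View pics/topc.png

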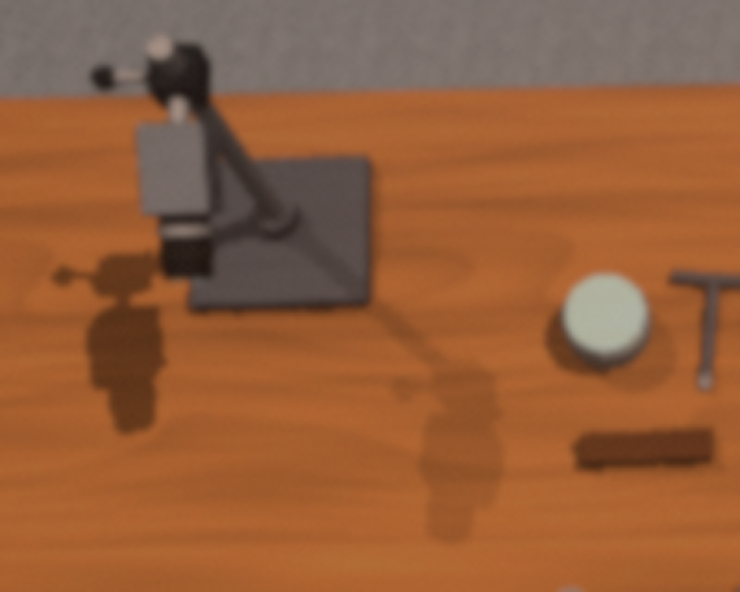

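View pics/scc.png

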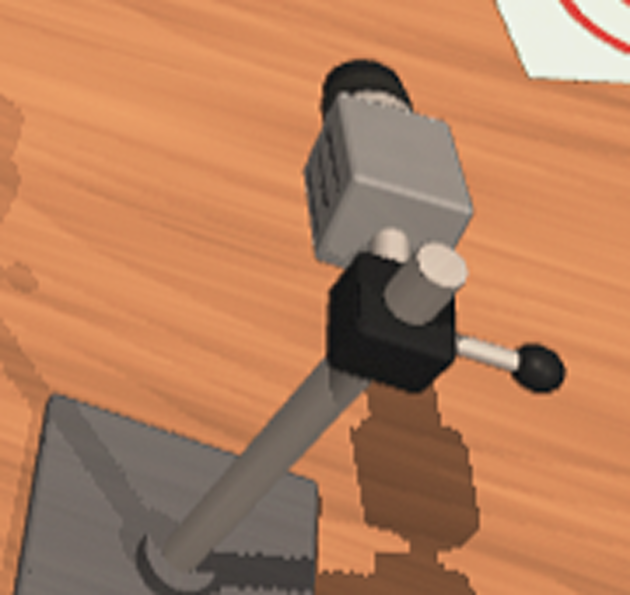

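```bash
python3 - <<'E'
from h import *
Z=lambda p:(230+p[0]/3.6-.36,130+p[1]/3.6-.36)
C=lambda p:(90+p[0]/3.7-.36,80+p[1]/3.7-.36)
S=lambda p:(120+p[0]/3.3-.35,120+p[1]/3.3-.35)
S2=lambda p:(380+p[0]/3.5-.36,250+p[1]/3.5-.36)
p=lambda *a:print(a[0],*[np.round(x,4) for x in a[1:]])
cs=np.array([onz('top',Z(q),.052) for q in [(487,232),(606,257),(583,375),(460,345)]]);p('block',cs,cs.mean(0))
p('blocksc',[onz('scene',S(q),.052) for q in [(141,319),(250,255),(326,297)]])
p('tip',onz('top',Z((571,257)),.22),onz('scene',S((195,147)),.217))
p('truck',onz('top',Z((240,402)),.016),onz('scene',S((554,356)),.016))
p('collar',onz('top',Z((52,409)),.014),onz('scene',S((746,413)),.014))
for n,t,s in [('white1',(405,338),(386,157)),('white2',(597,455),(274,40)),('teal',(461,115),(212,298)),('green',(727,275),(68,110))]:
    p(n,onz('top',Z(t),.207),onz('scene',S(s),.204))
p('base',[onz('top',C(q),.018) for q in [(190,307),(371,303),(369,157)]])
p('basesc',[onz('scene',S2(q),.018) for q in [(50,396),(318,485)]])
p('col',onz('top',C((274,220)),.018))
p('lens',onz('top',C((187,275)),.281-.016),onz('scene',S2((362,85)),.281))
E
```

```text
block [[ 0.6373 -0.2905  0.052 ]
 [ 0.6145 -0.3866  0.052 ]
 [ 0.5174 -0.3621  0.052 ]
 [ 0.5438 -0.264   0.052 ]] [ 0.5782 -0.3258  0.052 ]
blocksc [[ 0.6171 -0.3846  0.052 ]
 [ 0.5254 -0.3403  0.052 ]
 [ 0.5446 -0.2625  0.052 ]]
tip [ 0.5796 -0.3236  0.22  ] [ 0.5817 -0.3255  0.217 ]
truck [ 0.5053 -0.0853  0.016 ] [ 0.5076 -0.0841  0.016 ]
collar [0.5025 0.0706 0.014 ] [0.5063 0.0727 0.014 ]
white1 [ 0.5244 -0.2023  0.207 ] [ 0.5298 -0.2063  0.204 ]
white2 [ 0.4368 -0.3364  0.207 ] [ 0.4386 -0.3429  0.204 ]
teal [ 0.6921 -0.2508  0.207 ] [ 0.6915 -0.2515  0.204 ]
green [ 0.5667 -0.4392  0.207 ] [ 0.5676 -0.4405  0.204 ]
base [[0.7577 0.3875 0.018 ]
 [0.7581 0.2365 0.018 ]
 [0.8864 0.2406 0.018 ]]
basesc [[0.7672 0.2397 0.018 ]
 [0.764  0.3884 0.018 ]]
col [0.8322 0.3196 0.018 ]
lens [0.7069 0.319  0.265 ] [0.6972 0.314  0.281 ]
```

```bash
cat >> h.py <<'E'
def yaw(q): # azimuth of tool y axis
    y=R.from_quat(q).as_matrix()[:,1]; return np.degrees(np.arctan2(y[1],y[0]))
def plan(P,yw,n,tail=0,start=None,g=None,dp=4):
    """rows to go from current pose to P, azimuth of tool y = yw (deg), tool down"""
    s=read_state(); p=np.array(s["ee_pos"] if start is None else start[0],float); a=yaw(s["eef_rot"]) if start is None else start[1]
    P=np.array(P,float); da=(yw-a+180)%360-180; pc=p.copy(); ac=a; out=[]
    w=np.ones(n); w=np.cumsum(w)/n
    for k in range(n+tail):
        if k<n:
            t=P*w[k]+p*(1-w[k]); d=t-pc; c,s_=np.cos(np.radians(ac)),np.sin(np.radians(ac))
            yv=np.array([c,s_,0]); xv=np.array([-s_,c,0]) # x = y cross z(down)
            r_=[round(float(d@xv),dp),round(float(d@yv),dp),round(float(-d[2]),dp)]; sp=round(-(a+da*w[k]-ac),1)
            pc=pc+xv*r_[0]+yv*r_[1]-np.array([0,0,r_[2]]); ac-=sp
        else: r_=[0,0,0];sp=0
        o=dict(dx=r_[0],dy=r_[1],dz=r_[2],spin=sp)
        if g is not None:o["gripper"]=g
        out.append(o)
    import json
    for i in range(0,len(out),8): print(json.dumps(out[i:i+8]).replace('"',"'"))
    print('end',np.round(pc,4),round(ac,2))
E
python3 - <<'E'
from h import *
s=st(); print(yaw(s['eef_rot']),R.from_quat(s['eef_rot']).as_matrix().round(3))
plan([0.507,-0.085,0.16],-9.6,15,1)
E
```

```text
{'time': 0.15, 'joint_positions': [-1.1946, 0.3327, -0.0647, 1.4607, 0.0216, 1.3499, -0.0885], 'ee_pos': [0.2426, 0.5757, 0.222], 'eef_rot': [0.1981, 0.9802, -0.0005, -0.0001], 'ft_force': [0.7937, 0.0258, 0.0004], 'torque': [-0.0547, 0.0171, -0.0324], 'width': 0.0869}
67.15232291503523 [[-0.922  0.388 -0.   ]
 [ 0.388  0.922 -0.001]
 [-0.    -0.001 -1.   ]]
[{'dx': -0.0333, 'dy': -0.0337, 'dz': 0.0041, 'spin': 5.1}, {'dx': -0.0363, 'dy': -0.0307, 'dz': 0.0042, 'spin': 5.1}, {'dx': -0.0388, 'dy': -0.0273, 'dz': 0.0041, 'spin': 5.2}, {'dx': -0.0411, 'dy': -0.0237, 'dz': 0.0041, 'spin': 5.1}, {'dx': -0.043, 'dy': -0.0199, 'dz': 0.0042, 'spin': 5.1}, {'dx': -0.0447, 'dy': -0.016, 'dz': 0.0041, 'spin': 5.1}, {'dx': -0.0459, 'dy': -0.012, 'dz': 0.0041, 'spin': 5.1}, {'dx': -0.0468, 'dy': -0.0079, 'dz': 0.0041, 'spin': 5.1}]
[{'dx': -0.0473, 'dy': -0.0037, 'dz': 0.0042, 'spin': 5.2}, {'dx': -0.0474, 'dy': 0.0007, 'dz': 0.0041, 'spin': 5.1}, {'dx': -0.0472, 'dy': 0.0048, 'dz': 0.0041, 'spin': 5.1}, {'dx': -0.0466, 'dy': 0.009, 'dz': 0.0042, 'spin': 5.1}, {'dx': -0.0456, 'dy': 0.0131, 'dz': 0.0041, 'spin': 5.1}, {'dx': -0.0442, 'dy': 0.0172, 'dz': 0.0041, 'spin': 5.1}, {'dx': -0.0426, 'dy': 0.021, 'dz': 0.0042, 'spin': 5.2}, {'dx': 0, 'dy': 0, 'dz': 0, 'spin': 0}]
end [ 0.507 -0.085  0.16 ] -9.65
```

Emit:
arm_command(
  increments=[
    {"gripper":100,"dx":-0.033,"dy":-0.034,"dz":0.004,"spin":5.1},
    {"dx":-0.036,"dy":-0.031,"dz":0.004,"spin":5.1},
    {"dx":-0.039,"dy":-0.027,"dz":0.004,"spin":5.1},
    {"dx":-0.041,"dy":-0.024,"dz":0.004,"spin":5.1},
    {"dx":-0.043,"dy":-0.02,"dz":0.004,"spin":5.1},
    {"dx":-0.045,"dy":-0.016,"dz":0.004,"spin":5.1},
    {"dx":-0.046,"dy":-0.012,"dz":0.004,"spin":5.1},
    {"dx":-0.047,"dy":-0.008,"dz":0.004,"spin":5.1},
  ],
)

```text
validation failed for argument at $.in...
```

Emit:
arm_command(
  increments=[
    {"gripper":100,"dx":-0.047,"dy":-0.004,"dz":0.004,"spin":5.1},
    {"dx":-0.047,"dy":0.001,"dz":0.004,"spin":5.1},
    {"dx":-0.047,"dy":0.005,"dz":0.004,"spin":5.1},
    {"dx":-0.047,"dy":0.009,"dz":0.004,"spin":5.1},
    {"dx":-0.046,"dy":0.013,"dz":0.004,"spin":5.1},
    {"dx":-0.044,"dy":0.017,"dz":0.004,"spin":5.1},
    {"dx":-0.043,"dy":0.021,"dz":0.004,"spin":5.1},
    {"dx":0,"dy":0,"dz":0,"spin":0},
  ],
)

```text
validation failed for argument at $.in...
```

```bash
python3 - <<'E'
from h import *
s=st(); print(yaw(s['eef_rot']))
I=info('wrist'); snap('wrist','w1.png'); print(I[1:],proj('wrist',[[.507,-.085,.016]],I)); I=info('wrist'); print(I[1:])
E
```

```text
{'time': 0.15, 'joint_positions': [-1.1946, 0.3327, -0.0647, 1.4607, 0.0216, 1.3499, -0.0885], 'ee_pos': [0.2426, 0.5757, 0.222], 'eef_rot': [0.1981, 0.9802, -0.0005, -0.0001], 'ft_force': [0.7937, 0.0258, 0.0004], 'torque': [-0.0547, 0.0171, -0.0324], 'width': 0.0869}
67.15232291503523
(array([-2.41531289, -1.60338529, -0.22580935]), array([-0.62527312, -0.03376822,  0.39178695])) [[-70.61628678 525.7915282 ]]
(array([-2.41544006, -1.60340702, -0.2260867 ]), array([-0.62539001, -0.03375394,  0.39177037]))
```

View pics/w1.png

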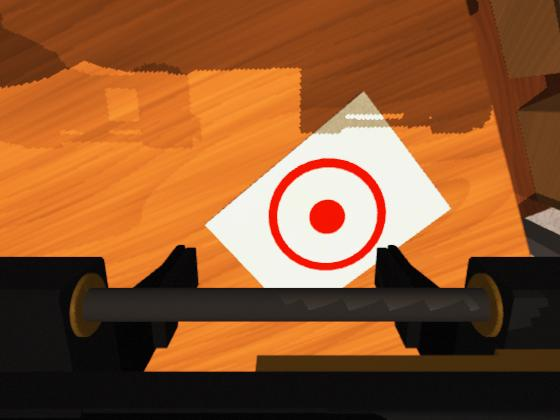

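Emit:
arm_command(
  increments=[
    {"gripper":100,"dx":-0.033,"dy":-0.034,"dz":0.004,"spin":5.1},
    {"gripper":100,"dx":-0.036,"dy":-0.031,"dz":0.004,"spin":5.1},
    {"gripper":100,"dx":-0.039,"dy":-0.027,"dz":0.004,"spin":5.1},
    {"gripper":100,"dx":-0.041,"dy":-0.024,"dz":0.004,"spin":5.1},
    {"gripper":100,"dx":-0.043,"dy":-0.02,"dz":0.004,"spin":5.1},
    {"gripper":100,"dx":-0.045,"dy":-0.016,"dz":0.004,"spin":5.1},
    {"gripper":100,"dx":-0.046,"dy":-0.012,"dz":0.004,"spin":5.1},
    {"gripper":100,"dx":-0.047,"dy":-0.008,"dz":0.004,"spin":5.1},
  ],
)

```text
time: 1.2
ee_pos: [0.3839, 0.2213, 0.1905]
eef_rot: [0.529, 0.849, 0.0, -0.0]
ft_force: [-0.2, 0.7, -0.5]
width: 0.0873
```

Emit:
arm_command(
  increments=[
    {"gripper":100,"dx":-0.047,"dy":-0.004,"dz":0.004,"spin":5.1},
    {"gripper":100,"dx":-0.047,"dy":0.001,"dz":0.004,"spin":5.1},
    {"gripper":100,"dx":-0.047,"dy":0.005,"dz":0.004,"spin":5.1},
    {"gripper":100,"dx":-0.047,"dy":0.009,"dz":0.004,"spin":5.1},
    {"gripper":100,"dx":-0.046,"dy":0.013,"dz":0.004,"spin":5.1},
    {"gripper":100,"dx":-0.044,"dy":0.017,"dz":0.004,"spin":5.1},
    {"gripper":100,"dx":-0.043,"dy":0.021,"dz":0.004,"spin":5.1},
    {"gripper":100,"dx":0,"dy":0,"dz":0,"spin":0},
  ],
)

```text
time: 2.2
ee_pos: [0.5078, -0.0891, 0.1622]
eef_rot: [0.765, 0.645, -0.001, 0.001]
ft_force: [0.0, 0.5, 0.1]
width: 0.0872
```

```bash
python3 - <<'E'
from h import *
s=st(); print(yaw(s['eef_rot']))
I=info('wrist'); snap('wrist','w1.png'); print(proj('wrist',[[.507,-.085,.016]],I)); J=info('wrist'); print(I[2]-J[2])
st()
E
```

```text
{'time': 2.2, 'joint_positions': [-0.4767, 0.1398, 0.6125, 1.8562, -0.085, 1.1722, -0.0055], 'ee_pos': [0.5078, -0.0891, 0.1622], 'eef_rot': [0.7645, 0.6446, -0.0007, 0.0006], 'ft_force': [0.0153, 0.4517, 0.094], 'torque': [-0.0713, 0.0632, -0.0045], 'width': 0.0872}
-9.729386362539248
[[284.25055596 189.83719558]]
[-0.00074665 -0.00040575 -0.00039564]
{'time': 2.25, 'joint_positions': [-0.4784, 0.1385, 0.6098, 1.8572, -0.0851, 1.1726, -0.0061], 'ee_pos': [0.5075, -0.0868, 0.1622], 'eef_rot': [0.7633, 0.646, -0.0005, 0.0], 'ft_force': [-0.5711, -0.2207, -0.7263], 'torque': [-0.0402, 0.0682, -0.0029], 'width': 0.0871}
```

View pics/w1.png

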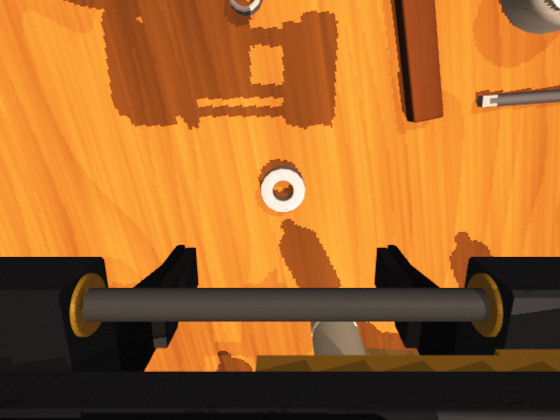

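```bash
python3 - <<'E'
from h import *
im=cv2.imread('pics/w1.png'); hsv=cv2.cvtColor(im,cv2.COLOR_BGR2HSV); m=((hsv[...,1]<70)&(hsv[...,2]>150)).astype('uint8'); m[:150]=0;m[230:]=0;m[:,:240]=0;m[:,330:]=0
c=max(cv2.findContours(m,0,1)[0],key=cv2.contourArea); print(cv2.fitEllipse(c))
u=cv2.fitEllipse(c)[0]
# image at t=2.20: TCP .5078,-.0891
I=info('wrist'); p=onz('wrist',u,.016,I); print('now-pose',p, 'corr',p+np.array([.0003,-.0023,0]))
T=p+np.array([.0003,-.0023,0]); T[2]=.003
plan(T,-9.7,6,2)
E
```

```text
((282.6439208984375, 189.74493408203125), (42.36306381225586, 42.85134506225586), 101.17408752441406)
now-pose [ 0.50529385 -0.08217801  0.016     ] corr [ 0.50559385 -0.08447801  0.016     ]
[{'dx': 0.0003, 'dy': -0.0004, 'dz': 0.0265, 'spin': 0.0}, {'dx': 0.0003, 'dy': -0.0004, 'dz': 0.0266, 'spin': 0.1}, {'dx': 0.0004, 'dy': -0.0003, 'dz': 0.0265, 'spin': -0.0}, {'dx': 0.0003, 'dy': -0.0004, 'dz': 0.0265, 'spin': 0.0}, {'dx': 0.0003, 'dy': -0.0004, 'dz': 0.0266, 'spin': 0.1}, {'dx': 0.0003, 'dy': -0.0004, 'dz': 0.0265, 'spin': -0.0}, {'dx': 0, 'dy': 0, 'dz': 0, 'spin': 0}, {'dx': 0, 'dy': 0, 'dz': 0, 'spin': 0}]
end [ 0.5055 -0.0845  0.003 ] -9.72
```

Emit:
arm_command(
  increments=[
    {"gripper":70,"dx":0,"dy":-0.0015,"dz":0.04,"spin":0},
    {"gripper":70,"dx":0,"dy":0,"dz":0.04,"spin":0},
    {"gripper":70,"dx":0,"dy":0,"dz":0.035,"spin":0},
    {"gripper":70,"dx":0,"dy":0,"dz":0.025,"spin":0},
    {"gripper":70,"dx":0,"dy":0,"dz":0.015,"spin":0},
    {"gripper":70,"dx":0,"dy":0,"dz":0.0035,"spin":0},
    {"gripper":40,"dx":0,"dy":0,"dz":0,"spin":0},
    {"gripper":20,"dx":0,"dy":0,"dz":0,"spin":0},
  ],
  grip_force=30,
)

```text
time: 3.25
ee_pos: [0.5068, -0.0849, 0.0049]
eef_rot: [0.762, 0.647, 0.001, 0.0]
ft_force: [0.3, 0.4, 0.0]
width: 0.0483
```

Emit:
arm_command(
  increments=[
    {"gripper":10,"dx":0,"dy":0,"dz":0,"spin":0},
    {"gripper":10,"dx":0,"dy":0,"dz":0,"spin":0},
    {"gripper":10,"dx":0,"dy":0,"dz":-0.03,"spin":0},
    {"gripper":10,"dx":0,"dy":0,"dz":-0.06,"spin":0},
    {"gripper":10,"dx":0,"dy":0,"dz":-0.06,"spin":0},
    {"gripper":10,"dx":0,"dy":0,"dz":-0.06,"spin":0},
    {"gripper":10,"dx":0,"dy":0,"dz":-0.06,"spin":0},
    {"gripper":10,"dx":0,"dy":0,"dz":0,"spin":0},
  ],
)

```text
time: 4.25
ee_pos: [0.5081, -0.0854, 0.2784]
eef_rot: [0.762, 0.647, 0.003, 0.002]
ft_force: [0.5, -0.7, -1.9]
width: 0.0387
```

```bash
python3 - <<'E'
from h import *
s=st(); print(yaw(s['eef_rot']))
I=info('wrist'); snap('wrist','w2.png'); 
plan([0.580,-0.325,0.29],-30,8,0)
E
```

```text
{'time': 4.25, 'joint_positions': [-0.526, 0.0407, 0.6312, 1.6952, -0.0263, 1.406, -0.0545], 'ee_pos': [0.5081, -0.0854, 0.2784], 'eef_rot': [0.7624, 0.647, 0.0033, 0.0021], 'ft_force': [0.458, -0.6604, -1.9068], 'torque': [-0.0899, 0.1114, 0.0109], 'width': 0.0387}
-9.362148850496823
[{'dx': -0.0281, 'dy': 0.0139, 'dz': -0.0018, 'spin': 2.6}, {'dx': -0.0274, 'dy': 0.0151, 'dz': -0.0018, 'spin': 2.6}, {'dx': -0.0268, 'dy': 0.0164, 'dz': -0.0018, 'spin': 2.5}, {'dx': -0.0259, 'dy': 0.0175, 'dz': -0.0018, 'spin': 2.6}, {'dx': -0.0252, 'dy': 0.0187, 'dz': -0.0018, 'spin': 2.6}, {'dx': -0.0243, 'dy': 0.0198, 'dz': -0.0018, 'spin': 2.6}, {'dx': -0.0234, 'dy': 0.0209, 'dz': -0.0018, 'spin': 2.6}, {'dx': -0.0224, 'dy': 0.0219, 'dz': -0.0018, 'spin': 2.5}]
end [ 0.58  -0.325  0.29 ] -29.95
```

View pics/w2.png

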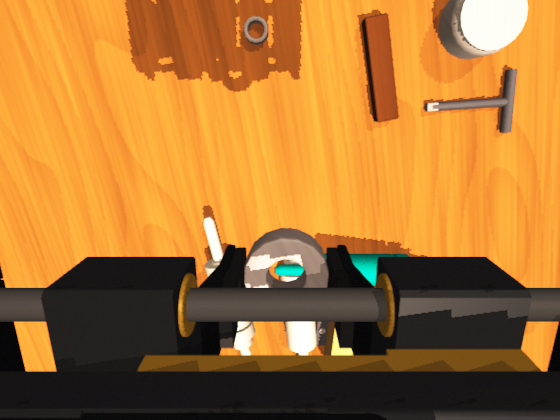

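Emit:
arm_command(
  increments=[
    {"gripper":10,"dx":-0.028,"dy":0.014,"dz":0,"spin":2.6},
    {"gripper":10,"dx":-0.0275,"dy":0.015,"dz":0,"spin":2.6},
    {"gripper":10,"dx":-0.027,"dy":0.0165,"dz":0,"spin":2.6},
    {"gripper":10,"dx":-0.026,"dy":0.0175,"dz":0,"spin":2.6},
    {"gripper":10,"dx":-0.025,"dy":0.0185,"dz":0,"spin":2.6},
    {"gripper":10,"dx":-0.024,"dy":0.02,"dz":0,"spin":2.6},
    {"gripper":10,"dx":-0.0235,"dy":0.021,"dz":0,"spin":2.6},
    {"gripper":10,"dx":-0.0225,"dy":0.022,"dz":0,"spin":2.6},
  ],
)

```text
time: 5.3
ee_pos: [0.5789, -0.3258, 0.2718]
eef_rot: [0.867, 0.498, -0.001, -0.001]
ft_force: [-0.2, -0.2, -1.3]
width: 0.0387
```

Emit:
arm_command(
  increments=[
    {"gripper":10,"dx":0,"dy":0,"dz":0.005,"spin":0},
    {"gripper":10,"dx":0,"dy":0,"dz":0.005,"spin":0},
    {"gripper":10,"dx":0,"dy":0,"dz":0,"spin":0},
    {"gripper":10,"dx":0,"dy":0,"dz":0,"spin":0},
    {"gripper":10,"dx":0,"dy":0,"dz":0,"spin":0},
    {"gripper":10,"dx":0,"dy":0,"dz":0,"spin":0},
    {"gripper":10,"dx":0,"dy":0,"dz":0,"spin":0},
    {"gripper":10,"dx":0,"dy":0,"dz":0,"spin":0},
  ],
)

```text
time: 6.3
ee_pos: [0.5792, -0.3251, 0.264]
eef_rot: [0.867, 0.499, 0.0, -0.0]
ft_force: [-0.7, 0.0, -1.1]
width: 0.0385
```

```bash
python3 - <<'E'
from h import *
s=st(); print(yaw(s['eef_rot']))
I=info('wrist'); a=snap('wrist','w3.png');s=st();b=snap('scene','s3.png')
b=cv2.cvtColor(b,cv2.COLOR_RGB2BGR)
cv2.imwrite('pics/s3z.png',cv2.resize(b[70:270,80:280],None,fx=3,fy=3,interpolation=cv2.INTER_CUBIC))
for z in (.22,.172,.052): print(z,proj('wrist',[[.580,-.325,z]],I),proj('scene',[[.580,-.325,z]]))
E
```

```text
{'time': 6.3, 'joint_positions': [-0.0911, 0.4883, 0.7935, 1.3147, -0.3426, 1.4761, 0.1479], 'ee_pos': [0.5792, -0.3251, 0.264], 'eef_rot': [0.8667, 0.4989, 0.0, -0.0], 'ft_force': [-0.7281, 0.0395, -1.1359], 'torque': [-0.1576, 0.0689, -0.0102], 'width': 0.0385}
-30.14980026667774
{'time': 6.35, 'joint_positions': [-0.091, 0.4883, 0.7935, 1.3147, -0.3426, 1.4761, 0.1479], 'ee_pos': [0.5792, -0.3251, 0.264], 'eef_rot': [0.8667, 0.4989, 0.0, -0.0], 'ft_force': [-0.1794, 0.4093, -1.2597], 'torque': [-0.0915, 0.1074, -0.0352], 'width': 0.0387}
0.22 [[287.30558846 233.94992818]] [[179.07672105 162.78038181]]
0.172 [[287.08811502 211.4741379 ]] [[182.58921429 178.32888285]]
0.052 [[286.77422689 179.03392808]] [[190.32560018 212.57498551]]
```

View pics/w3.png

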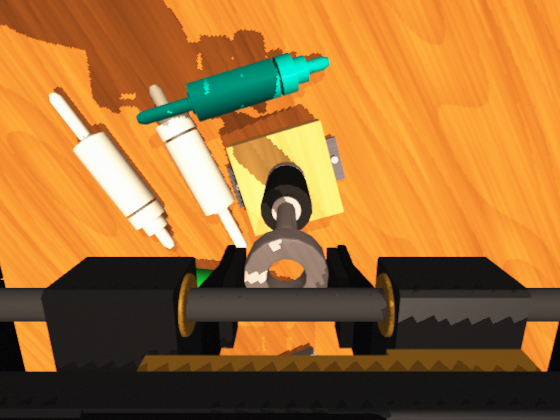

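View pics/s3z.png

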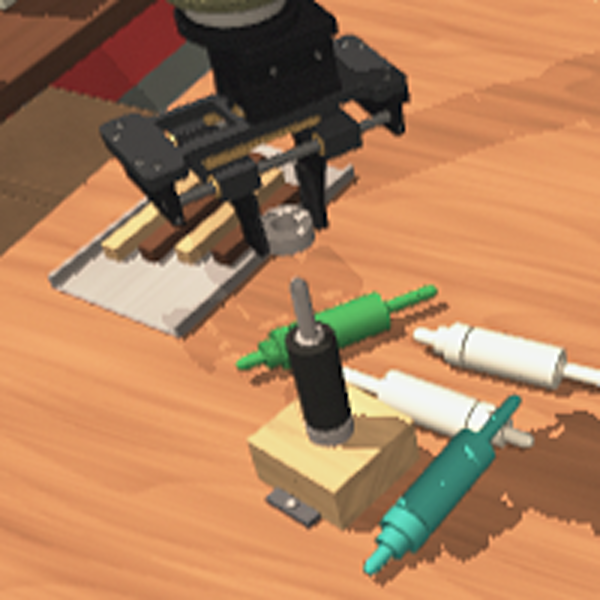

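Emit:
arm_command(
  increments=[
    {"gripper":10,"dx":0,"dy":0.0005,"dz":0.02,"spin":0},
    {"gripper":10,"dx":0,"dy":0,"dz":0.02,"spin":0},
    {"gripper":10,"dx":0,"dy":0,"dz":0.01,"spin":0},
    {"gripper":10,"dx":0,"dy":0,"dz":0.01,"spin":0},
    {"gripper":10,"dx":0,"dy":0,"dz":0.01,"spin":0},
    {"gripper":10,"dx":0,"dy":0,"dz":0.005,"spin":0},
    {"gripper":10,"dx":0,"dy":0,"dz":0,"spin":0},
    {"gripper":10,"dx":0,"dy":0,"dz":0,"spin":0},
  ],
)

```text
time: 7.4
ee_pos: [0.5798, -0.3255, 0.1895]
eef_rot: [0.867, 0.499, 0.0, 0.0]
ft_force: [-0.6, 0.1, -0.5]
width: 0.0387
```

```bash
python3 - <<'E'
from h import *
s=st()
snap('wrist','w4.png');b=snap('scene','s4.png')
b=cv2.cvtColor(b,cv2.COLOR_RGB2BGR)
cv2.imwrite('pics/s4z.png',cv2.resize(b[100:260,100:260],None,fx=3.5,fy=3.5,interpolation=cv2.INTER_CUBIC))
E
```

```text
{'time': 7.4, 'joint_positions': [-0.0908, 0.5266, 0.7707, 1.4241, -0.3683, 1.3377, 0.1701], 'ee_pos': [0.5798, -0.3255, 0.1895], 'eef_rot': [0.8667, 0.4989, 0.0002, 0.0003], 'ft_force': [-0.5758, 0.0875, -0.4723], 'torque': [-0.1157, 0.1174, 0.0391], 'width': 0.0387}
```

View pics/s4z.png

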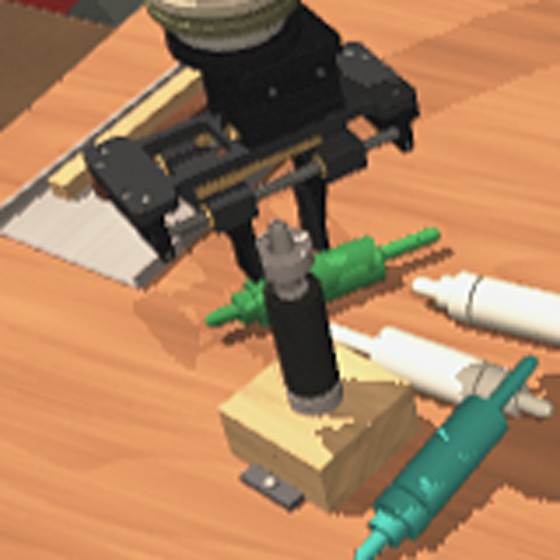

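View pics/w4.png

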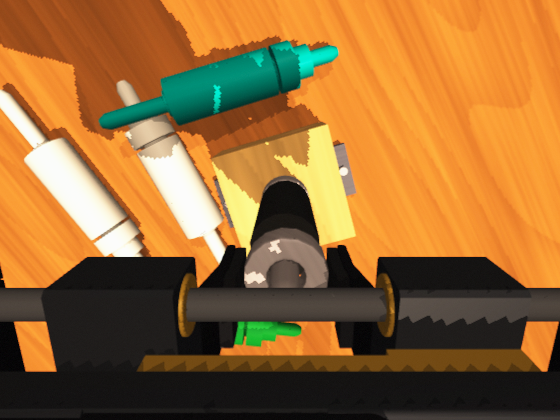

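Emit:
arm_command(
  increments=[
    {"gripper":10,"dx":0,"dy":0,"dz":0.01,"spin":0},
    {"gripper":10,"dx":0,"dy":0,"dz":0.006,"spin":0},
    {"gripper":10,"dx":0,"dy":0,"dz":0.003,"spin":0},
    {"gripper":10,"dx":0,"dy":0,"dz":0.002,"spin":0},
    {"gripper":10,"dx":0,"dy":0,"dz":0,"spin":0},
    {"gripper":60,"dx":0,"dy":0,"dz":0,"spin":0},
    {"gripper":65,"dx":0,"dy":0,"dz":0,"spin":0},
    {"gripper":65,"dx":0,"dy":0,"dz":0,"spin":0},
  ],
)

```text
time: 8.5
ee_pos: [0.5796, -0.3253, 0.1678]
eef_rot: [0.867, 0.499, -0.0, -0.0]
ft_force: [-0.7, 0.5, 0.3]
width: 0.0549
```

```bash
python3 - <<'E'
from h import *
s=st()
b=snap('scene','s5.png')
b=cv2.cvtColor(b,cv2.COLOR_RGB2BGR)
cv2.imwrite('pics/s5z.png',cv2.resize(b[110:250,120:260],None,fx=4,fy=4,interpolation=cv2.INTER_CUBIC))
print(proj('scene',[[.58,-.325,z] for z in (.161,.164,.18,.22)]))
E
```

```text
{'time': 8.5, 'joint_positions': [-0.0879, 0.5418, 0.7622, 1.451, -0.3785, 1.2999, 0.1776], 'ee_pos': [0.5796, -0.3253, 0.1678], 'eef_rot': [0.8667, 0.4989, -0.0001, -0.0001], 'ft_force': [-0.6566, 0.4885, 0.2956], 'torque': [-0.0827, 0.1284, 0.051], 'width': 0.0549}
[[183.35771052 181.73072981]
 [183.1494105  180.80866309]
 [182.02203704 175.81820014]
 [179.07672105 162.78038181]]
```

View pics/s5z.png

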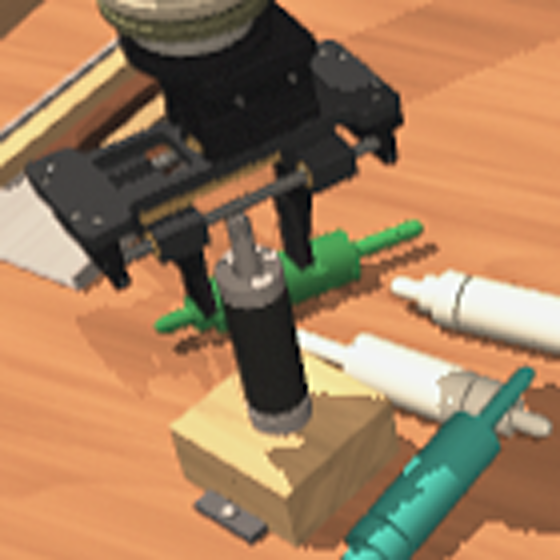

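```bash
python3 - <<'E'
from h import *
plan([0.5045,0.0717,0.16],8,9,0,start=([.5796,-.3253,.278],-30.15))
E
```

```text
[{'dx': 0.034, 'dy': -0.0294, 'dz': 0.0131, 'spin': -4.2}, {'dx': 0.036, 'dy': -0.0268, 'dz': 0.0131, 'spin': -4.3}, {'dx': 0.0379, 'dy': -0.024, 'dz': 0.0131, 'spin': -4.2}, {'dx': 0.0396, 'dy': -0.0212, 'dz': 0.0131, 'spin': -4.3}, {'dx': 0.041, 'dy': -0.0182, 'dz': 0.0132, 'spin': -4.2}, {'dx': 0.0423, 'dy': -0.0151, 'dz': 0.0131, 'spin': -4.2}, {'dx': 0.0433, 'dy': -0.0119, 'dz': 0.0131, 'spin': -4.3}, {'dx': 0.044, 'dy': -0.0087, 'dz': 0.0131, 'spin': -4.2}]
[{'dx': 0.0446, 'dy': -0.0055, 'dz': 0.0131, 'spin': -4.3}]
end [0.5045 0.0717 0.16  ] 8.05
```

Emit:
arm_command(
  increments=[
    {"gripper":70,"dx":0,"dy":0,"dz":-0.04,"spin":0},
    {"gripper":70,"dx":0,"dy":0,"dz":-0.06,"spin":0},
    {"gripper":70,"dx":0,"dy":0,"dz":-0.01,"spin":0},
    {"gripper":70,"dx":0.034,"dy":-0.0295,"dz":0,"spin":-4.2},
    {"gripper":70,"dx":0.036,"dy":-0.027,"dz":0,"spin":-4.3},
    {"gripper":70,"dx":0.038,"dy":-0.024,"dz":0,"spin":-4.2},
    {"gripper":70,"dx":0.0395,"dy":-0.021,"dz":0.01,"spin":-4.3},
    {"gripper":70,"dx":0.041,"dy":-0.018,"dz":0.02,"spin":-4.2},
  ],
)

```text
time: 9.55
ee_pos: [0.5378, -0.1032, 0.2477]
eef_rot: [0.759, 0.651, 0.001, 0.0]
ft_force: [1.1, 0.1, 0.7]
width: 0.061
```

Emit:
arm_command(
  increments=[
    {"gripper":70,"dx":0.0425,"dy":-0.015,"dz":0.03,"spin":-4.2},
    {"gripper":70,"dx":0.0435,"dy":-0.012,"dz":0.03,"spin":-4.3},
    {"gripper":70,"dx":0.044,"dy":-0.0085,"dz":0.02,"spin":-4.2},
    {"gripper":70,"dx":0.0445,"dy":-0.0055,"dz":0.008,"spin":-4.3},
    {"gripper":70,"dx":0,"dy":0,"dz":0,"spin":0},
    {"gripper":70,"dx":0,"dy":0,"dz":0,"spin":0},
    {"gripper":70,"dx":0,"dy":0,"dz":0,"spin":0},
    {"gripper":70,"dx":0,"dy":0,"dz":0,"spin":0},
  ],
)

```text
time: 10.55
ee_pos: [0.5051, 0.0711, 0.1601]
eef_rot: [0.656, 0.754, 0.0, 0.0]
ft_force: [-0.1, 0.4, 0.1]
width: 0.0606
```

```bash
python3 - <<'E'
from h import *
s=st()
I=info('wrist');a=snap('wrist','w6.png');p0=read_state();print(yaw(p0['eef_rot']),np.array(p0['ee_pos'])-s['ee_pos'])
im=cv2.cvtColor(a,cv2.COLOR_RGB2BGR)
hsv=cv2.cvtColor(im,cv2.COLOR_BGR2HSV); u=proj('wrist',[[.5045,.0717,.014]],I)[0];print(u)
m=((hsv[...,1]<80)&(hsv[...,2]>100)).astype('uint8'); mm=np.zeros_like(m);mm[int(u[1])-40:int(u[1])+40,int(u[0])-40:int(u[0])+40]=1;m*=mm
c=max(cv2.findContours(m,0,1)[0],key=cv2.contourArea);e=cv2.fitEllipse(c);print(e,onz('wrist',e[0],.014,I))
E
```

```text
{'time': 10.55, 'joint_positions': [-0.7166, 0.124, 0.5274, 1.8687, -0.0678, 1.1662, -0.0272], 'ee_pos': [0.5051, 0.0711, 0.1601], 'eef_rot': [0.6564, 0.7544, 0.0001, 0.0001], 'ft_force': [-0.1377, 0.4416, 0.1434], 'torque': [-0.0898, -0.0143, 0.0529], 'width': 0.0606}
7.966029039461471 [-2.64091761e-05  2.13472731e-04  6.82288833e-06]
[284.95651293 193.68497152]
((283.1282043457031, 192.45399475097656), (28.52828598022461, 29.32673454284668), 13.390538215637207) [0.50275578 0.07258019 0.014     ]
```

View pics/w6.png

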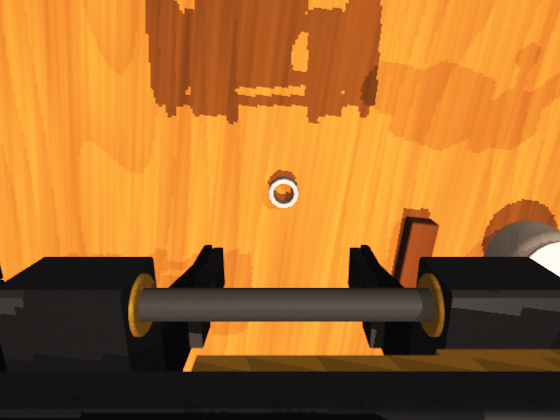

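Emit:
arm_command(
  increments=[
    {"gripper":60,"dx":0.0015,"dy":-0.002,"dz":0.04,"spin":0},
    {"gripper":60,"dx":0,"dy":0,"dz":0.04,"spin":0},
    {"gripper":60,"dx":0,"dy":0,"dz":0.035,"spin":0},
    {"gripper":60,"dx":0,"dy":0,"dz":0.025,"spin":0},
    {"gripper":60,"dx":0,"dy":0,"dz":0.013,"spin":0},
    {"gripper":60,"dx":0,"dy":0,"dz":0.004,"spin":0},
    {"gripper":30,"dx":0,"dy":0,"dz":0,"spin":0},
    {"gripper":5,"dx":0,"dy":0,"dz":0,"spin":0},
  ],
  grip_force=25,
)

```text
time: 11.6
ee_pos: [0.5033, 0.0734, 0.0039]
eef_rot: [0.656, 0.755, 0.001, 0.0]
ft_force: [0.9, 0.1, 0.7]
width: 0.0396
```

Emit:
arm_command(
  increments=[
    {"gripper":5,"dx":0,"dy":0,"dz":0,"spin":0},
    {"gripper":5,"dx":0,"dy":0,"dz":0,"spin":0},
    {"gripper":5,"dx":0,"dy":0,"dz":0,"spin":0},
    {"gripper":5,"dx":0,"dy":0,"dz":-0.04,"spin":0},
    {"gripper":5,"dx":0,"dy":0,"dz":-0.06,"spin":0},
    {"gripper":5,"dx":0,"dy":0,"dz":-0.06,"spin":0},
    {"gripper":5,"dx":0,"dy":0,"dz":-0.06,"spin":0},
    {"gripper":5,"dx":0,"dy":0,"dz":-0.05,"spin":0},
  ],
)

```text
time: 12.6
ee_pos: [0.5027, 0.0731, 0.2755]
eef_rot: [0.656, 0.755, 0.001, 0.0]
ft_force: [0.2, 0.6, -0.9]
width: 0.0255
```

```bash
python3 - <<'E'
from h import *
s=st();print(yaw(s['eef_rot']))
plan([0.5798,-.3254,.273],-30.1,9,0,start=([s['ee_pos'][0],s['ee_pos'][1],.273],yaw(s['eef_rot'])))
E
```

```text
{'time': 12.6, 'joint_positions': [-0.7591, 0.0295, 0.5426, 1.7087, -0.0161, 1.4061, -0.0737], 'ee_pos': [0.5027, 0.0731, 0.2755], 'eef_rot': [0.6558, 0.755, 0.0008, 0.0002], 'ft_force': [0.1596, 0.5577, -0.8886], 'torque': [-0.0574, 0.033, 0.0403], 'width': 0.0255}
8.044086469045936
[{'dx': -0.045, 'dy': 0.0023, 'dz': -0.0, 'spin': 4.2}, {'dx': -0.0448, 'dy': 0.0056, 'dz': -0.0, 'spin': 4.3}, {'dx': -0.0442, 'dy': 0.0089, 'dz': -0.0, 'spin': 4.2}, {'dx': -0.0434, 'dy': 0.0121, 'dz': -0.0, 'spin': 4.3}, {'dx': -0.0424, 'dy': 0.0154, 'dz': -0.0, 'spin': 4.2}, {'dx': -0.0412, 'dy': 0.0184, 'dz': -0.0, 'spin': 4.2}, {'dx': -0.0397, 'dy': 0.0214, 'dz': -0.0, 'spin': 4.3}, {'dx': -0.038, 'dy': 0.0243, 'dz': -0.0, 'spin': 4.2}]
[{'dx': -0.0361, 'dy': 0.027, 'dz': -0.0, 'spin': 4.2}]
end [ 0.5798 -0.3254  0.273 ] -30.06
```

Emit:
arm_command(
  increments=[
    {"gripper":5,"dx":-0.045,"dy":0.0025,"dz":0,"spin":4.2},
    {"gripper":5,"dx":-0.045,"dy":0.0055,"dz":0,"spin":4.3},
    {"gripper":5,"dx":-0.044,"dy":0.009,"dz":0,"spin":4.2},
    {"gripper":5,"dx":-0.0435,"dy":0.012,"dz":0,"spin":4.3},
    {"gripper":5,"dx":-0.0425,"dy":0.0155,"dz":0,"spin":4.2},
    {"gripper":5,"dx":-0.041,"dy":0.0185,"dz":0,"spin":4.2},
    {"gripper":5,"dx":-0.0395,"dy":0.0215,"dz":0,"spin":4.3},
    {"gripper":5,"dx":-0.038,"dy":0.0245,"dz":0,"spin":4.2},
  ],
)

```text
time: 13.6
ee_pos: [0.5722, -0.2821, 0.2727]
eef_rot: [0.848, 0.53, -0.0, -0.0]
ft_force: [0.2, -0.2, 0.2]
width: 0.0254
```

Emit:
arm_command(
  increments=[
    {"gripper":5,"dx":-0.036,"dy":0.027,"dz":0,"spin":4.2},
    {"gripper":5,"dx":0,"dy":0,"dz":0.01,"spin":0},
    {"gripper":5,"dx":0,"dy":0,"dz":0.01,"spin":0},
    {"gripper":5,"dx":0,"dy":0,"dz":0,"spin":0},
    {"gripper":5,"dx":0,"dy":0,"dz":0,"spin":0},
    {"gripper":5,"dx":0,"dy":0,"dz":0,"spin":0},
    {"gripper":5,"dx":0,"dy":0,"dz":0,"spin":0},
    {"gripper":5,"dx":0,"dy":0,"dz":0,"spin":0},
  ],
)

```text
time: 14.6
ee_pos: [0.5806, -0.3251, 0.2532]
eef_rot: [0.866, 0.5, 0.0, 0.0]
ft_force: [-0.3, 0.0, -0.7]
width: 0.0253
```

```bash
python3 - <<'E'
from h import *
s=st();print(yaw(s['eef_rot']))
b=snap('scene','s7.png'); a=snap('wrist','w7.png')
a=cv2.cvtColor(a,cv2.COLOR_RGB2BGR)
b=cv2.cvtColor(b,cv2.COLOR_RGB2BGR)
cv2.imwrite('pics/s7z.png',np.hstack([cv2.resize(b[100:220,120:220],None,fx=4,fy=4,interpolation=cv2.INTER_CUBIC),cv2.resize(a[180:300,240:340],None,fx=4,fy=4,interpolation=cv2.INTER_CUBIC)]))
E
```

```text
{'time': 14.6, 'joint_positions': [-0.1225, 0.5112, 0.8448, 1.3308, -0.377, 1.4622, 0.1725], 'ee_pos': [0.5806, -0.3251, 0.2532], 'eef_rot': [0.8662, 0.4997, 0.0001, 0.0001], 'ft_force': [-0.3, 0.0278, -0.6809], 'torque': [-0.077, 0.0949, -0.0133], 'width': 0.0253}
-30.044594610463
```

View pics/s7z.png

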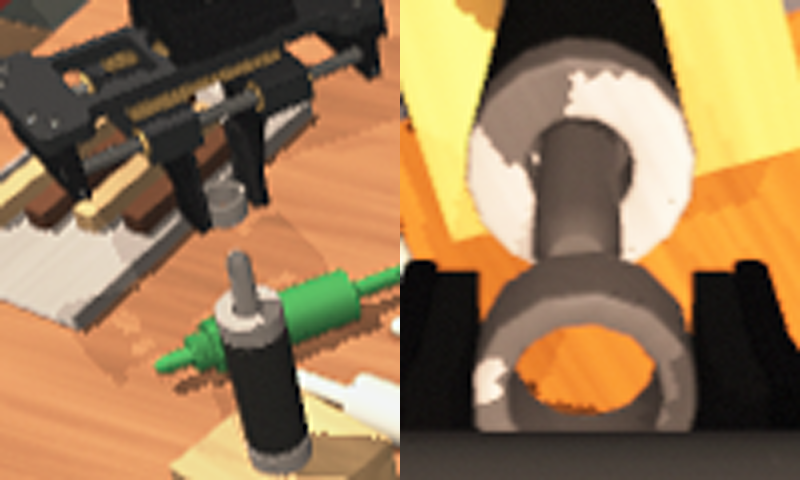

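Emit:
arm_command(
  increments=[
    {"gripper":5,"dx":0,"dy":-0.0005,"dz":0.015,"spin":0},
    {"gripper":5,"dx":0,"dy":0,"dz":0.01,"spin":0},
    {"gripper":5,"dx":0,"dy":0,"dz":0.01,"spin":0},
    {"gripper":5,"dx":0,"dy":0,"dz":0.01,"spin":0},
    {"gripper":5,"dx":0,"dy":0,"dz":0.01,"spin":0},
    {"gripper":5,"dx":0,"dy":0,"dz":0.005,"spin":0},
    {"gripper":5,"dx":0,"dy":0,"dz":0,"spin":0},
    {"gripper":5,"dx":0,"dy":0,"dz":0,"spin":0},
  ],
)

```text
time: 15.7
ee_pos: [0.5803, -0.325, 0.1934]
eef_rot: [0.866, 0.5, 0.0, 0.0]
ft_force: [-0.9, -0.4, 0.1]
width: 0.0253
```

Emit:
arm_command(
  increments=[
    {"gripper":5,"dx":0,"dy":0,"dz":0.005,"spin":0},
    {"gripper":5,"dx":0,"dy":0,"dz":0.003,"spin":0},
    {"gripper":5,"dx":0,"dy":0,"dz":0.0015,"spin":0},
    {"gripper":5,"dx":0,"dy":0,"dz":0,"spin":0},
    {"gripper":5,"dx":0,"dy":0,"dz":0,"spin":0},
    {"gripper":50,"dx":0,"dy":0,"dz":0,"spin":0},
    {"gripper":50,"dx":0,"dy":0,"dz":0,"spin":0},
    {"gripper":50,"dx":0,"dy":0,"dz":0,"spin":0},
  ],
)

```text
time: 16.7
ee_pos: [0.5801, -0.3248, 0.1834]
eef_rot: [0.866, 0.5, -0.0, -0.0]
ft_force: [0.2, -0.6, -0.5]
width: 0.0418
```

```bash
python3 - <<'E'
from h import *
s=st();print(yaw(s['eef_rot']))
b=snap('scene','s8.png'); a=snap('wrist','w8.png')
a=cv2.cvtColor(a,cv2.COLOR_RGB2BGR)
b=cv2.cvtColor(b,cv2.COLOR_RGB2BGR)
cv2.imwrite('pics/s8z.png',np.hstack([cv2.resize(b[100:220,120:220],None,fx=4,fy=4,interpolation=cv2.INTER_CUBIC),cv2.resize(a[180:300,240:340],None,fx=4,fy=4,interpolation=cv2.INTER_CUBIC)]))
E
```

```text
{'time': 16.7, 'joint_positions': [-0.1226, 0.5479, 0.8213, 1.433, -0.4031, 1.3345, 0.1947], 'ee_pos': [0.5801, -0.3248, 0.1834], 'eef_rot': [0.8662, 0.4996, -0.0, -0.0001], 'ft_force': [0.1514, -0.5544, -0.469], 'torque': [-0.1421, 0.1152, 0.0534], 'width': 0.0418}
-30.050659117995206
```

View pics/s8z.png

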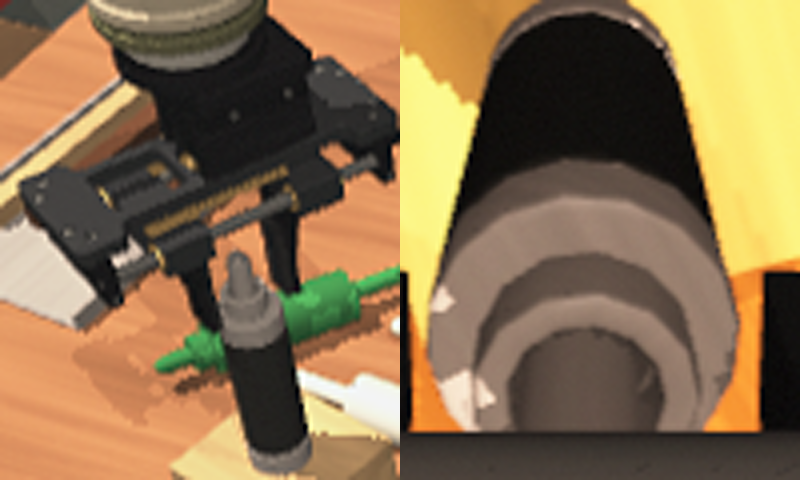

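Emit:
arm_command(
  increments=[
    {"gripper":50,"dx":0,"dy":0,"dz":-0.0155,"spin":0},
    {"gripper":50,"dx":0,"dy":0,"dz":0,"spin":0},
    {"gripper":20,"dx":0,"dy":0,"dz":0,"spin":0},
    {"gripper":0,"dx":0,"dy":0,"dz":0,"spin":0},
    {"gripper":0,"dx":0,"dy":0,"dz":0,"spin":0},
    {"gripper":0,"dx":0,"dy":0,"dz":0,"spin":0},
    {"gripper":0,"dx":0,"dy":0,"dz":0,"spin":0},
    {"gripper":0,"dx":0,"dy":0,"dz":0,"spin":0},
  ],
  grip_force=60,
)

```text
time: 17.8
ee_pos: [0.58, -0.3248, 0.1989]
eef_rot: [0.866, 0.5, -0.0, -0.0]
ft_force: [-0.8, -1.0, -0.6]
width: 0.0121
```

```bash
python3 - <<'E'
from h import *
s=st();print(yaw(s['eef_rot']))
b=snap('scene','s9.png'); a=snap('wrist','w9.png')
a=cv2.cvtColor(a,cv2.COLOR_RGB2BGR)
b=cv2.cvtColor(b,cv2.COLOR_RGB2BGR)
cv2.imwrite('pics/s9z.png',np.hstack([cv2.resize(b[100:220,120:220],None,fx=4,fy=4,interpolation=cv2.INTER_CUBIC),cv2.resize(a[180:300,240:340],None,fx=4,fy=4,interpolation=cv2.INTER_CUBIC)]))
E
```

```text
{'time': 17.8, 'joint_positions': [-0.1242, 0.5379, 0.8274, 1.4128, -0.3958, 1.3623, 0.1892], 'ee_pos': [0.58, -0.3248, 0.1989], 'eef_rot': [0.8662, 0.4996, -0.0001, -0.0002], 'ft_force': [-0.8332, -0.9926, -0.5536], 'torque': [-0.0449, 0.2081, -0.0259], 'width': 0.0121}
-30.048316143578045
```

View pics/s9z.png

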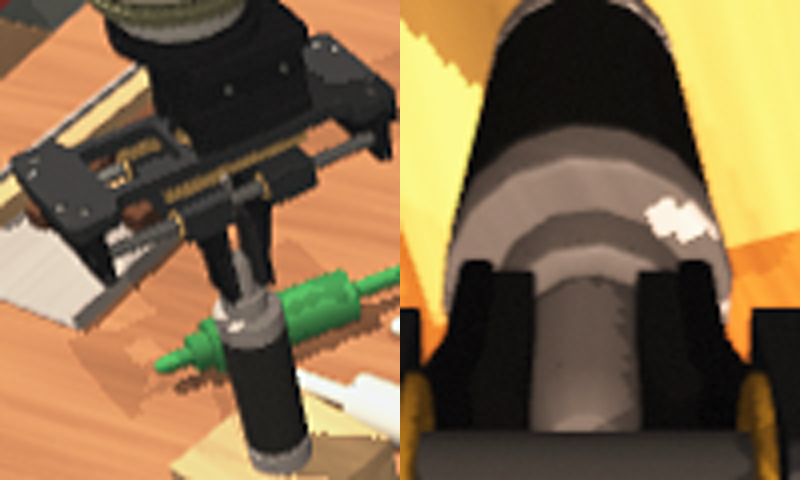

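Emit:
arm_command(
  increments=[
    {"gripper":0,"dx":0,"dy":0,"dz":-0.005,"spin":0},
    {"gripper":0,"dx":0,"dy":0,"dz":-0.01,"spin":0},
    {"gripper":0,"dx":0,"dy":0,"dz":-0.01,"spin":0},
    {"gripper":0,"dx":0,"dy":0,"dz":-0.005,"spin":0},
    {"gripper":0,"dx":0,"dy":0,"dz":0,"spin":0},
    {"gripper":0,"dx":0,"dy":0,"dz":0,"spin":0},
    {"gripper":0,"dx":0.005,"dy":0,"dz":0,"spin":0},
    {"gripper":0,"dx":0,"dy":0,"dz":0,"spin":0},
  ],
)

```text
time: 18.9
ee_pos: [0.5831, -0.3197, 0.2287]
eef_rot: [0.866, 0.5, 0.0, -0.0]
ft_force: [-0.5, 0.3, -5.4]
width: 0.0123
```

```bash
python3 - <<'E'
from h import *
s=st();print(yaw(s['eef_rot']))
b=snap('scene','s10.png'); a=snap('wrist','w10.png')
a=cv2.cvtColor(a,cv2.COLOR_RGB2BGR)
b=cv2.cvtColor(b,cv2.COLOR_RGB2BGR)
cv2.imwrite('pics/s10z.png',np.hstack([cv2.resize(b[100:220,120:220],None,fx=4,fy=4,interpolation=cv2.INTER_CUBIC),cv2.resize(a[180:300,240:340],None,fx=4,fy=4,interpolation=cv2.INTER_CUBIC)]))
E
```

```text
{'time': 18.9, 'joint_positions': [-0.1327, 0.5212, 0.8365, 1.3698, -0.3838, 1.4169, 0.1713], 'ee_pos': [0.5831, -0.3197, 0.2287], 'eef_rot': [0.866, 0.5001, 0.0001, -0.0003], 'ft_force': [-0.5384, 0.2813, -5.3871], 'torque': [-0.1008, 0.1408, -0.0275], 'width': 0.0123}
-29.989391847387964
```

View pics/s10z.png

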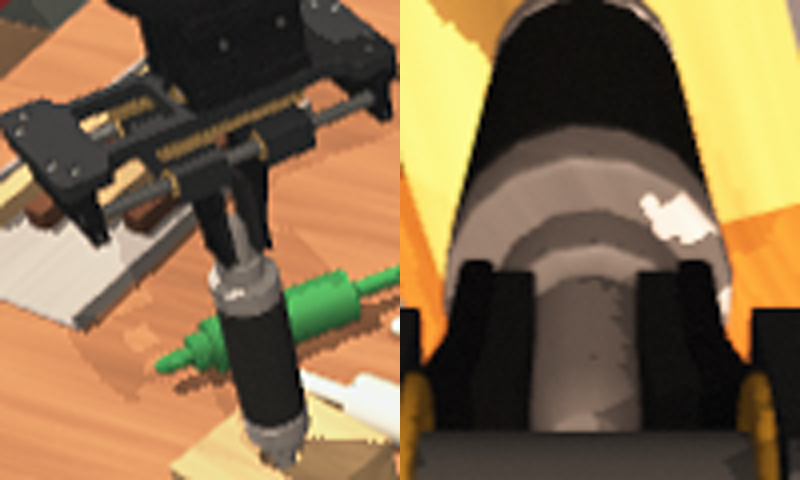

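Emit:
arm_command(
  increments=[
    {"gripper":0,"dx":0.006,"dy":0,"dz":0,"spin":0},
    {"gripper":0,"dx":0.01,"dy":0,"dz":0.0005,"spin":0},
    {"gripper":0,"dx":0.01,"dy":0,"dz":0.001,"spin":0},
    {"gripper":0,"dx":0.01,"dy":0,"dz":0.001,"spin":0},
    {"gripper":0,"dx":0.01,"dy":0,"dz":0.0015,"spin":0},
    {"gripper":0,"dx":0.01,"dy":0,"dz":0.0015,"spin":0},
    {"gripper":0,"dx":0.01,"dy":0,"dz":0.0015,"spin":0},
    {"gripper":0,"dx":0,"dy":0,"dz":0,"spin":0},
  ],
)

```text
time: 20.0
ee_pos: [0.6162, -0.2622, 0.2217]
eef_rot: [0.866, 0.5, -0.0, -0.0]
ft_force: [-0.8, -2.8, -4.1]
width: 0.0122
```

```bash
python3 - <<'E'
from h import *
s=st();print(yaw(s['eef_rot']))
b=snap('scene','s11.png'); a=snap('wrist','w11.png')
a=cv2.cvtColor(a,cv2.COLOR_RGB2BGR)
b=cv2.cvtColor(b,cv2.COLOR_RGB2BGR)
cv2.imwrite('pics/s11z.png',np.hstack([cv2.resize(b[100:240,120:220],None,fx=4,fy=4,interpolation=cv2.INTER_CUBIC),cv2.resize(a[160:300,240:340],None,fx=4,fy=4,interpolation=cv2.INTER_CUBIC)]))
E
```

```text
{'time': 20.0, 'joint_positions': [-0.218, 0.5332, 0.8222, 1.3649, -0.3873, 1.408, 0.0729], 'ee_pos': [0.6162, -0.2622, 0.2217], 'eef_rot': [0.8659, 0.5003, -0.0, -0.0003], 'ft_force': [-0.8208, -2.7865, -4.0723], 'torque': [-0.8404, 0.6246, 0.0004], 'width': 0.0122}
-29.95990941825343
```

View pics/s11z.png

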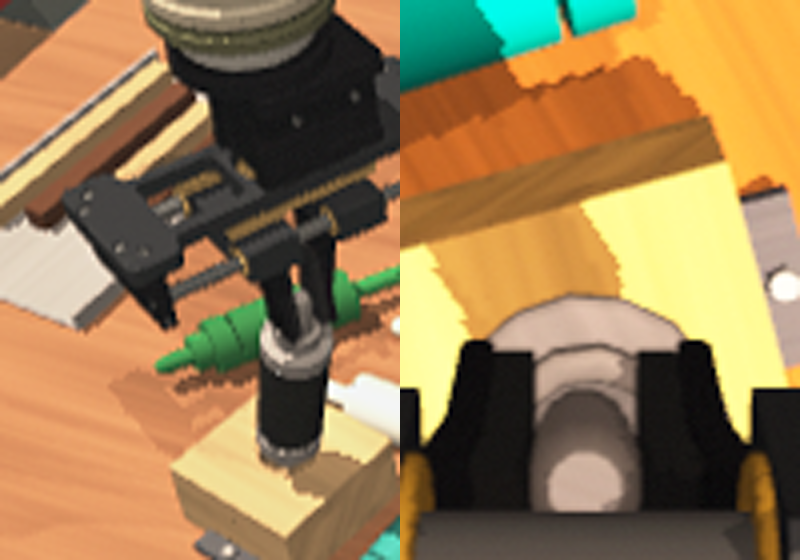

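Emit:
arm_command(
  increments=[
    {"gripper":0,"dx":0,"dy":0,"dz":-0.005,"spin":0},
    {"gripper":0,"dx":0,"dy":0,"dz":-0.015,"spin":0},
    {"gripper":0,"dx":0,"dy":0,"dz":-0.02,"spin":0},
    {"gripper":0,"dx":0,"dy":0,"dz":-0.02,"spin":0},
    {"gripper":0,"dx":0,"dy":0,"dz":-0.02,"spin":0},
    {"gripper":0,"dx":0,"dy":0,"dz":-0.01,"spin":0},
    {"gripper":0,"dx":0,"dy":0,"dz":0,"spin":0},
    {"gripper":0,"dx":0,"dy":0,"dz":0,"spin":0},
  ],
)

```text
time: 21.1
ee_pos: [0.6155, -0.2631, 0.3113]
eef_rot: [0.866, 0.5, -0.0, -0.001]
ft_force: [-0.6, -0.1, -5.3]
width: 0.0121
```

```bash
python3 - <<'E'
from h import *
s=st();print(yaw(s['eef_rot']))
b=snap('scene','s12.png'); a=snap('wrist','w12.png')
a=cv2.cvtColor(a,cv2.COLOR_RGB2BGR)
b=cv2.cvtColor(b,cv2.COLOR_RGB2BGR)
cv2.imwrite('pics/s12z.png',np.hstack([cv2.resize(b[80:220,120:220],None,fx=4,fy=4,interpolation=cv2.INTER_CUBIC),cv2.resize(a[160:300,240:340],None,fx=4,fy=4,interpolation=cv2.INTER_CUBIC)]))
cv2.imwrite('pics/s12c.png',cv2.resize(b[255:420,375:550],None,fx=4.5,fy=3.6,interpolation=cv2.INTER_CUBIC))
E
```

```text
{'time': 21.1, 'joint_positions': [-0.2002, 0.5044, 0.8445, 1.2113, -0.3699, 1.5795, 0.0506], 'ee_pos': [0.6155, -0.2631, 0.3113], 'eef_rot': [0.8662, 0.4997, -0.0002, -0.0006], 'ft_force': [-0.5815, -0.0668, -5.2543], 'torque': [-0.0419, 0.062, -0.0373], 'width': 0.0121}
-30.045122025191056
```

View pics/s12z.png

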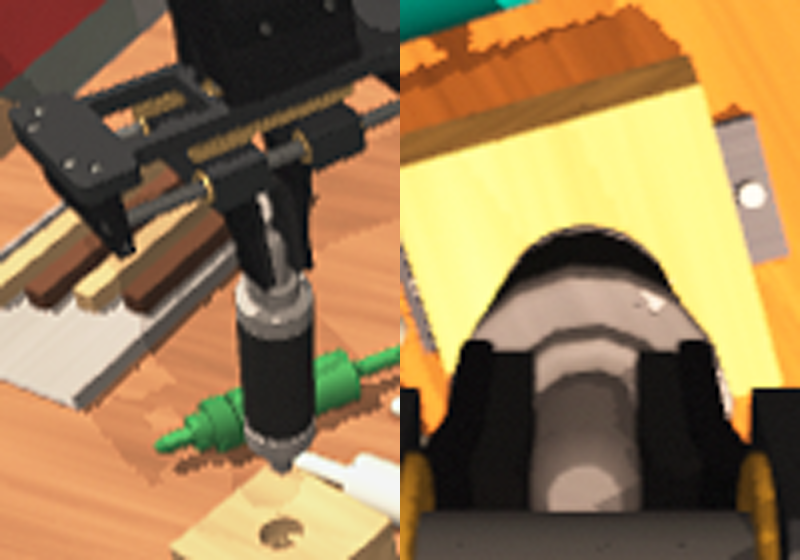

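View pics/s12c.png

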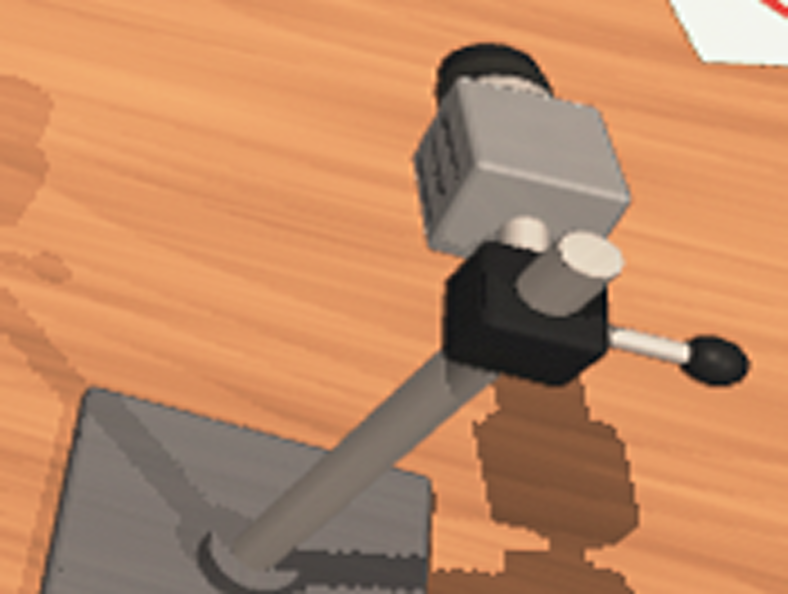

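```bash
cat >> h.py <<'E'
from scipy.optimize import least_squares
# roller pose in tool frame: point at roller z=zr on axis: c + (zr-194)*u ; u=(sin th,0,-cos th) tool (z down), c=(cx,0,cz)
ph=np.linspace(0,2*np.pi,181)
def circ(th,cx,cz,zr,rad,ps=0.0):
    u=np.array([np.sin(th),0,-np.cos(th)]); e=np.array([np.cos(th),0,np.sin(th)]); y=np.array([0,1.,0])
    c=np.array([cx,0,cz])+(zr-.194)*u
    return c+rad*(np.outer(np.cos(ph),e)+np.outer(np.sin(ph),y))
def toolw(s): return R.from_quat(s['eef_rot']).as_matrix(),np.array(s['ee_pos'])
E
python3 - <<'E'
from h import *
s=read_state();Rm,t=toolw(s);I=info('wrist')
P=lambda pts:proj('wrist',pts@Rm.T+t,I)
for th in (0,8,12,16,20):
    T=np.radians(th)
    f=lambda z,rad:P(circ(T,0,-.008,z,rad))[:,1].min().round(1)
    print(th,'trucktop',f(.168,.020),'rubber bottom/top',f(.059,.02),f(.149,.02),'truck bot',f(.152,.02),'collartop',f(.182,.0135),'tip',P(circ(T,0,-.008,.208,.004)).mean(0).round(1))
E
```

```text
0 trucktop 216.1 rubber bottom/top 176.3 206.3 truck bot 207.7 collartop 237.1 tip [286.4 287.4]
8 trucktop 221.5 rubber bottom/top 198.4 215.8 truck bot 216.6 collartop 239.3 tip [286.4 283.2]
12 trucktop 224.5 rubber bottom/top 209.5 220.7 truck bot 221.3 collartop 240.6 tip [286.4 281. ]
16 trucktop 227.6 rubber bottom/top 220.6 225.8 truck bot 226.1 collartop 242.0 tip [286.4 278.8]
20 trucktop 230.9 rubber bottom/top 231.7 231.1 truck bot 231.0 collartop 243.5 tip [286.4 276.5]
```

```bash
python3 - <<'E'
import cv2,numpy as np
o=[]
for n in ('w8','w10','w11','w12'):
    a=cv2.imread(f'pics/{n}.png'); o.append(cv2.resize(a[170:300,235:340],None,fx=1.88*2*.5*2,fy=3.76,interpolation=cv2.INTER_CUBIC)[:, :395])
cv2.imwrite('pics/cmp.png',np.hstack(o)[:,:1600][:, ::2])
E
```

Emit:
arm_command(
  increments=[
    {"gripper":0,"dx":0,"dy":0,"dz":0,"spin":0},
    {"gripper":0,"dx":0,"dy":0,"dz":0,"spin":0},
    {"gripper":0,"dx":0,"dy":0,"dz":0,"spin":0},
    {"gripper":0,"dx":0,"dy":0,"dz":0,"spin":0},
    {"gripper":0,"dx":0,"dy":0,"dz":0,"spin":0},
    {"gripper":0,"dx":0,"dy":0,"dz":0,"spin":0},
    {"gripper":0,"dx":0,"dy":0,"dz":0,"spin":0},
    {"gripper":0,"dx":0,"dy":0,"dz":0,"spin":0},
  ],
)

```text
time: 22.2
ee_pos: [0.6157, -0.2634, 0.312]
eef_rot: [0.866, 0.5, 0.0, -0.0]
ft_force: [-0.8, 1.5, -5.0]
width: 0.0123
```

```bash
python3 - <<'E'
from h import *
s=st()
b=snap('scene','s13.png'); a=snap('wrist','w13.png')
o=[]
for n in ('w11','w12','w13'):
    a=cv2.imread(f'pics/{n}.png'); o.append(cv2.resize(a[190:300,250:325],None,fx=3.5,fy=5,interpolation=cv2.INTER_CUBIC))
cv2.imwrite('pics/cmp.png',np.hstack(o))
E
```

```text
{'time': 22.2, 'joint_positions': [-0.2002, 0.504, 0.8449, 1.2103, -0.3697, 1.5798, 0.0505], 'ee_pos': [0.6157, -0.2634, 0.312], 'eef_rot': [0.8662, 0.4996, 0.0, -0.0], 'ft_force': [-0.8284, 1.4958, -5.0052], 'torque': [-0.0133, 0.0926, 0.0035], 'width': 0.0123}
```

View pics/cmp.png

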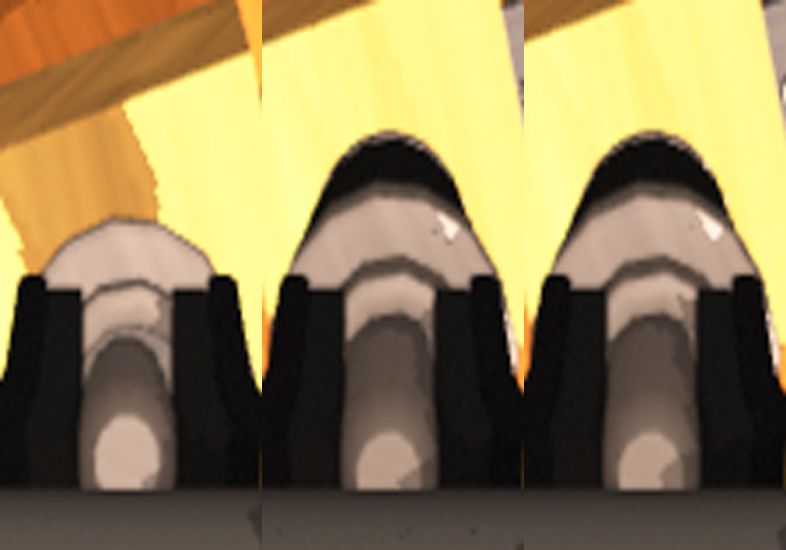

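```bash
python3 - <<'E'
from h import *
b=cv2.imread('pics/s13.png')
z=cv2.resize(b[130:205,160:220],None,fx=8,fy=8,interpolation=cv2.INTER_CUBIC)
s=read_state();Rm,t=toolw(s)
for th,col in ((13,(0,0,255)),(16,(0,255,0)),(19,(255,0,0))):
    for zr,rad in ((.059,.02),(.149,.02),(.168,.02)):
        q=proj('scene',circ(np.radians(th),0,-.008,zr,rad)@Rm.T+t)
        q=((q-[160,130]+.5)*8-.5).astype(int); cv2.polylines(z,[q.reshape(-1,1,2)],True,col,1)
cv2.imwrite('pics/s13z.png',z)
E
```

```text
(no output)
```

View pics/s13z.png

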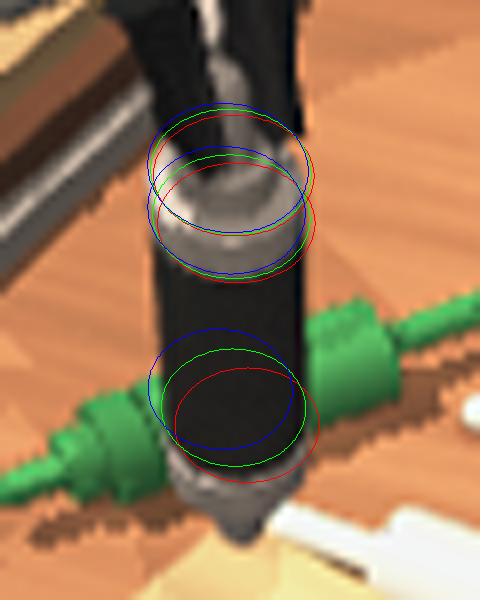

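```bash
python3 - <<'E'
from h import *
b=cv2.imread('pics/s11.png')
z=cv2.resize(b[150:225,170:230],None,fx=8,fy=8,interpolation=cv2.INTER_CUBIC)
Rm,t=R.from_quat([.8659,.5003,0,-.0003]).as_matrix(),np.array([.6162,-.2622,.2217])
for th,col in ((18,(0,0,255)),(21,(0,255,0)),(24,(255,0,0))):
    for zr,rad in ((.059,.02),(.149,.02),(.168,.02)):
        q=proj('scene',circ(np.radians(th),0,-.008,zr,rad)@Rm.T+t)
        q=((q-[170,150]+.5)*8-.5).astype(int); cv2.polylines(z,[q.reshape(-1,1,2)],True,col,1)
cv2.imwrite('pics/s11y.png',z)
E
```

```text
(no output)
```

View pics/s11y.png

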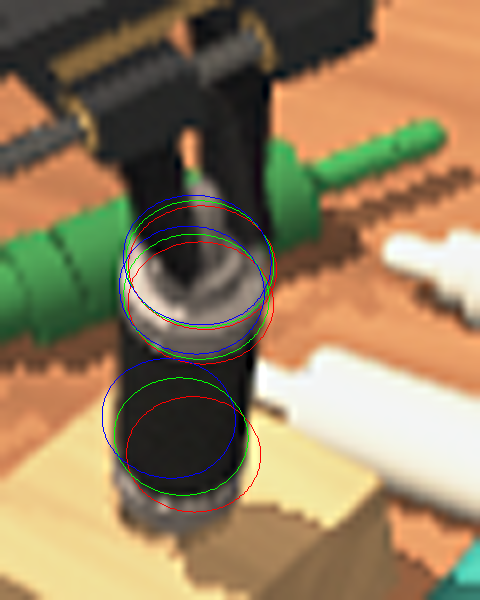

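Emit:
arm_command(
  increments=[
    {"gripper":0,"dx":-0.011,"dy":0,"dz":0,"spin":0},
    {"gripper":0,"dx":-0.011,"dy":0,"dz":0.01,"spin":0},
    {"gripper":0,"dx":0,"dy":0,"dz":0.02,"spin":0},
    {"gripper":0,"dx":0,"dy":0,"dz":0.02,"spin":0},
    {"gripper":0,"dx":0,"dy":0,"dz":0.02,"spin":0},
    {"gripper":0,"dx":0,"dy":0,"dz":0.012,"spin":0},
    {"gripper":0,"dx":0,"dy":0,"dz":0.005,"spin":0},
    {"gripper":0,"dx":0,"dy":0,"dz":0,"spin":0},
  ],
)

```text
time: 23.3
ee_pos: [0.6046, -0.2826, 0.2251]
eef_rot: [0.866, 0.5, 0.0, 0.0]
ft_force: [-0.0, 0.4, -4.9]
width: 0.0119
```

```bash
python3 - <<'E'
from h import *
s=st();d=np.array(s['ee_pos'])-[.5801,-.3248,0];print(d@R.from_quat(s['eef_rot']).as_matrix()[:,0])
E
```

```text
{'time': 23.3, 'joint_positions': [-0.1898, 0.5267, 0.8285, 1.3678, -0.3846, 1.4115, 0.1054], 'ee_pos': [0.6046, -0.2826, 0.2251], 'eef_rot': [0.8663, 0.4995, 0.0, 0.0], 'ft_force': [-0.0499, 0.3997, -4.8763], 'torque': [0.0344, 0.0176, -0.0133], 'width': 0.0119}
0.04876386222579447
```

Emit:
arm_command(
  increments=[
    {"gripper":0,"dx":0.007,"dy":0,"dz":0.001,"spin":0},
    {"gripper":0,"dx":0.007,"dy":0,"dz":0.0015,"spin":0},
    {"gripper":0,"dx":0.007,"dy":0,"dz":0.0015,"spin":0},
    {"gripper":0,"dx":0.006,"dy":0,"dz":0.002,"spin":0},
    {"gripper":0,"dx":0.006,"dy":0,"dz":0.002,"spin":0},
    {"gripper":0,"dx":0.006,"dy":0,"dz":0.002,"spin":0},
    {"gripper":0,"dx":0,"dy":0,"dz":0,"spin":0},
    {"gripper":0,"dx":0,"dy":0,"dz":0,"spin":0},
  ],
)

```text
time: 24.3
ee_pos: [0.6241, -0.2489, 0.2151]
eef_rot: [0.866, 0.5, -0.0, 0.0]
ft_force: [-1.7, -3.4, -5.5]
width: 0.0122
```

Emit:
arm_command(
  increments=[
    {"gripper":0,"dx":0,"dy":0,"dz":-0.005,"spin":0},
    {"gripper":0,"dx":0,"dy":0,"dz":-0.015,"spin":0},
    {"gripper":0,"dx":0,"dy":0,"dz":-0.025,"spin":0},
    {"gripper":0,"dx":0,"dy":0,"dz":-0.03,"spin":0},
    {"gripper":0,"dx":0,"dy":0,"dz":-0.02,"spin":0},
    {"gripper":0,"dx":0,"dy":0,"dz":-0.01,"spin":0},
    {"gripper":0,"dx":0,"dy":0,"dz":0,"spin":0},
    {"gripper":0,"dx":0,"dy":0,"dz":0,"spin":0},
  ],
)

```text
time: 25.3
ee_pos: [0.6241, -0.2483, 0.3191]
eef_rot: [0.866, 0.5, -0.0, -0.001]
ft_force: [-0.4, -0.2, -5.6]
width: 0.0119
```

```bash
cat >> h.py <<'E'
def ov(img,s,out,ths,box,f=8,cz=-.008,cx=0):
    z=cv2.cvtColor(img,cv2.COLOR_RGB2BGR)[box[1]:box[3],box[0]:box[2]]; z=cv2.resize(z,None,fx=f,fy=f,interpolation=cv2.INTER_CUBIC)
    Rm,t=toolw(s)
    for th,col in zip(ths,((0,0,255),(0,255,0),(255,0,0))):
        for zr,rad in ((.059,.02),(.149,.02),(.168,.02)):
            q=proj('scene',circ(np.radians(th),cx,cz,zr,rad)@Rm.T+t)
            q=((q-[box[0],box[1]]+.5)*f-.5).astype(int); cv2.polylines(z,[q.reshape(-1,1,2)],True,col,1)
    cv2.imwrite('pics/'+out,z)
E
python3 - <<'E'
from h import *
s=st();a=snap('wrist','w14.png');b=snap('scene','s14.png')
ov(b,s,'s14z.png',(18,20,22),(160,125,230,200))
E
```

```text
{'time': 25.3, 'joint_positions': [-0.2161, 0.5088, 0.8418, 1.1877, -0.3722, 1.5976, 0.0239], 'ee_pos': [0.6241, -0.2483, 0.3191], 'eef_rot': [0.8662, 0.4997, -0.0002, -0.0006], 'ft_force': [-0.3647, -0.1827, -5.606], 'torque': [0.0416, 0.0396, 0.0579], 'width': 0.0119}
```

View pics/s14z.png

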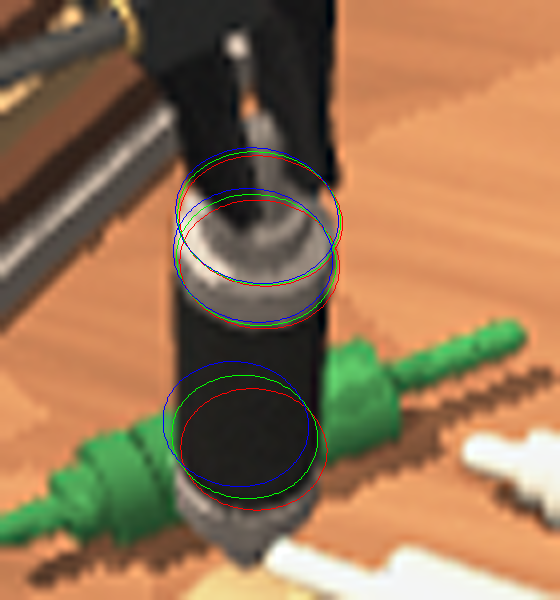

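View pics/w14.png

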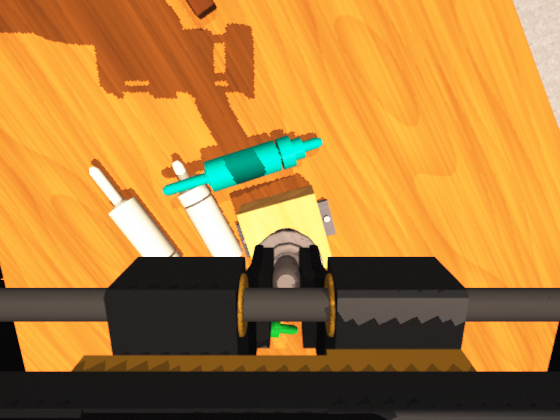

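```bash
python3 - <<'E'
from h import *
b=cv2.imread('pics/s14.png').astype(float)
g=b.max(2)
for v in range(164,187): print(v, g[v,178:204].astype(int).tolist())
s=read_state();Rm,t=toolw(s)
for th in (17,19,21):
    a=proj('scene',circ(np.radians(th),0,-.008,.149,.02)@Rm.T+t);c=proj('scene',circ(np.radians(th),0,-.008,.059,.02)@Rm.T+t)
    pts=np.vstack([a,c]).astype(np.float32);h=cv2.convexHull(pts).reshape(-1,2)
    def edge(v):
        xs=[]
        for i in range(len(h)):
            p,q=h[i],h[(i+1)%len(h)]
            if (p[1]-v)*(q[1]-v)<=0 and p[1]!=q[1]: xs.append(p[0]+(q[0]-p[0])*(v-p[1])/(q[1]-p[1]))
        return round(min(xs),2),round(max(xs),2)
    print(th,[edge(v) for v in (165,170,175,178)],c[:,1].max())
E
```

```text
164 [211, 213, 220, 138, 47, 34, 36, 41, 74, 92, 100, 108, 106, 105, 104, 103, 103, 105, 88, 78, 52, 23, 15, 224, 218, 214]
165 [218, 217, 223, 139, 49, 34, 34, 32, 30, 41, 73, 97, 92, 93, 90, 86, 88, 97, 58, 28, 25, 24, 18, 227, 219, 216]
166 [218, 219, 226, 142, 49, 35, 35, 36, 35, 29, 32, 32, 41, 52, 42, 34, 33, 27, 27, 26, 28, 23, 37, 231, 225, 224]
167 [215, 217, 225, 160, 53, 34, 36, 35, 35, 34, 32, 31, 29, 30, 29, 31, 30, 29, 29, 30, 29, 23, 68, 206, 208, 197]
168 [213, 212, 220, 185, 61, 34, 36, 36, 33, 34, 32, 32, 31, 32, 32, 32, 32, 30, 30, 29, 31, 24, 59, 143, 156, 171]
169 [214, 211, 215, 180, 60, 34, 34, 36, 34, 34, 32, 31, 32, 31, 32, 32, 32, 31, 30, 29, 29, 23, 51, 172, 172, 181]
170 [215, 214, 216, 179, 60, 37, 35, 35, 35, 35, 32, 32, 29, 33, 33, 29, 32, 30, 29, 30, 28, 24, 69, 185, 183, 198]
171 [209, 212, 217, 182, 60, 35, 35, 36, 35, 33, 32, 32, 33, 33, 32, 32, 30, 30, 29, 29, 28, 25, 98, 202, 200, 198]
172 [202, 205, 211, 176, 59, 34, 34, 35, 35, 33, 32, 32, 33, 33, 30, 31, 30, 31, 30, 28, 27, 21, 106, 200, 198, 184]
173 [199, 199, 207, 173, 57, 33, 34, 33, 34, 32
[... 1452 characters left out ...]
44, 144, 141]
186 [116, 102, 77, 98, 134, 186, 134, 50, 29, 28, 30, 33, 32, 32, 31, 28, 28, 27, 24, 56, 88, 84, 141, 141, 138, 135]
17 [(np.float32(182.4), np.float32(201.87)), (np.float32(182.51), np.float32(201.61)), (np.float32(182.61), np.float32(201.36)), (np.float32(182.67), np.float32(201.2))] 189.00821767754118
19 [(np.float32(181.76), np.float32(201.19)), (np.float32(181.71), np.float32(200.76)), (np.float32(181.66), np.float32(200.33)), (np.float32(181.63), np.float32(200.07))] 187.5758930857261
21 [(np.float32(181.05), np.float32(200.46)), (np.float32(180.83), np.float32(199.84)), (np.float32(180.62), np.float32(199.22)), (np.float32(180.49), np.float32(198.85))] 186.1049844552031
```

Emit:
arm_command(
  increments=[
    {"gripper":0,"dx":-0.013,"dy":0,"dz":0,"spin":0},
    {"gripper":0,"dx":-0.014,"dy":0,"dz":0.01,"spin":0},
    {"gripper":0,"dx":0,"dy":0,"dz":0.025,"spin":0},
    {"gripper":0,"dx":0,"dy":0,"dz":0.025,"spin":0},
    {"gripper":0,"dx":0,"dy":0,"dz":0.02,"spin":0},
    {"gripper":0,"dx":0,"dy":0,"dz":0.012,"spin":0},
    {"gripper":0,"dx":0,"dy":0,"dz":0.0045,"spin":0},
    {"gripper":0,"dx":0,"dy":0,"dz":0,"spin":0},
  ],
)

```text
time: 26.4
ee_pos: [0.6106, -0.2723, 0.2238]
eef_rot: [0.866, 0.5, 0.0, 0.0]
ft_force: [-0.4, -0.5, -4.3]
width: 0.0121
```

Emit:
arm_command(
  increments=[
    {"gripper":0,"dx":0.006,"dy":0,"dz":0.001,"spin":0},
    {"gripper":0,"dx":0.006,"dy":0,"dz":0.0015,"spin":0},
    {"gripper":0,"dx":0.005,"dy":0,"dz":0.0015,"spin":0},
    {"gripper":0,"dx":0.005,"dy":0,"dz":0.002,"spin":0},
    {"gripper":0,"dx":0.005,"dy":0,"dz":0.002,"spin":0},
    {"gripper":0,"dx":0.005,"dy":0,"dz":0.002,"spin":0},
    {"gripper":0,"dx":0,"dy":0,"dz":0,"spin":0},
    {"gripper":0,"dx":0,"dy":0,"dz":0,"spin":0},
  ],
)

```text
time: 27.4
ee_pos: [0.6266, -0.2445, 0.2136]
eef_rot: [0.866, 0.5, 0.0, 0.0]
ft_force: [-1.2, -1.9, -3.0]
width: 0.0126
```

```bash
python3 - <<'E'
from h import *
s=st();a=snap('wrist','w15.png');b=snap('scene','s15.png')
d=np.array(s['ee_pos'])-[.5801,-.3248,0];print(d@R.from_quat(s['eef_rot']).as_matrix()[:,0])
cv2.imwrite('pics/w15z.png',cv2.resize(cv2.cvtColor(a,cv2.COLOR_RGB2BGR)[190:300,240:335],None,fx=5,fy=5,interpolation=cv2.INTER_CUBIC))
E
```

```text
{'time': 27.4, 'joint_positions': [-0.2421, 0.5434, 0.8155, 1.3679, -0.3923, 1.3952, 0.0432], 'ee_pos': [0.6266, -0.2445, 0.2136], 'eef_rot': [0.8663, 0.4995, 0.0, 0.0], 'ft_force': [-1.2412, -1.9141, -3.0334], 'torque': [-0.909, 0.4603, 0.0245], 'width': 0.0126}
0.09275391844931818
```

View pics/w15z.png

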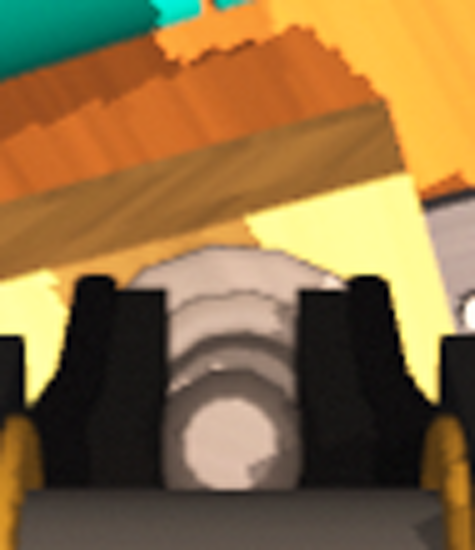

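Emit:
arm_command(
  increments=[
    {"gripper":0,"dx":0,"dy":0,"dz":-0.005,"spin":0},
    {"gripper":0,"dx":0,"dy":0,"dz":-0.015,"spin":0},
    {"gripper":0,"dx":0,"dy":0,"dz":-0.025,"spin":0},
    {"gripper":0,"dx":0,"dy":0,"dz":-0.03,"spin":0},
    {"gripper":0,"dx":0,"dy":0,"dz":-0.02,"spin":0},
    {"gripper":0,"dx":0,"dy":0,"dz":-0.01,"spin":0},
    {"gripper":0,"dx":0,"dy":0,"dz":0,"spin":0},
    {"gripper":0,"dx":0,"dy":0,"dz":0,"spin":0},
  ],
)

```text
time: 28.5
ee_pos: [0.6266, -0.2439, 0.3176]
eef_rot: [0.866, 0.5, -0.0, -0.001]
ft_force: [-0.1, 0.4, -5.3]
width: 0.0122
```

```bash
python3 - <<'E'
from h import *
s=st();b=snap('scene','s16.png');a=snap('wrist','w16.png')
ov(b,s,'s16z.png',(18,20,22),(160,125,230,200))
g=cv2.cvtColor(b,cv2.COLOR_RGB2BGR).astype(float).max(2)
# subpixel edges on rubber
Rm,t=toolw(s); L=[];Rr=[]
for v in range(164,182):
    row=g[v]; c=int(proj('scene',circ(np.radians(20),0,-.008,.10,.02)@Rm.T+t)[:,0].mean())
    i=c
    while row[i]<60:i-=1
    l=i+ (row[i]-60)/(row[i]-row[i+1]+1e-6)
    bgl=np.median(row[i-3:i]); 
    L.append((v, i+1-.5-(0)+ -0 + (0 if bgl<=0 else -(np.clip((bgl-row[i])/(bgl-33),0,1)) )))
    i=c
    while row[i]<60:i+=1
    bgr=np.median(row[i+1:i+4]); Rr.append((v,i-.5+np.clip((bgr-row[i])/(bgr-28),0,1)))
L=np.array(L);Rr=np.array(Rr);print(L[:,1].round(2),Rr[:,1].round(2))
print('fit L',np.polyfit(L[2:,0]-175,L[2:,1],1),'R',np.polyfit(Rr[2:,0]-175,Rr[2:,1],1))
for th in (17,19,21,23):
    q=[proj('scene',circ(np.radians(th),0,-.008,z,.02)@Rm.T+t) for z in (.149,.059)]
    h=cv2.convexHull(np.vstack(q).astype(np.float32)).reshape(-1,2)
    def edge(v):
        xs=[]
        for i in range(len(h)):
            p,k=h[i],h[(i+1)%len(h)]
            if (p[1]-v)*(k[1]-v)<=0 and p[1]!=k[1]: xs.append(p[0]+(k[0]-p[0])*(v-p[1])/(k[1]-p[1]))
        return min(xs),max(xs)
    e=np.array([edge(v) for v in range(166,182)]);vv=np.arange(166,182)-175
    print(th,np.polyfit(vv,e[:,0],1),np.polyfit(vv,e[:,1],1))
E
```

```text
{'time': 28.5, 'joint_positions': [-0.222, 0.5106, 0.8402, 1.1882, -0.3729, 1.5953, 0.0168], 'ee_pos': [0.6266, -0.2439, 0.3176], 'eef_rot': [0.8662, 0.4997, -0.0002, -0.0006], 'ft_force': [-0.1172, 0.405, -5.334], 'torque': [0.0381, 0.0346, 0.0443], 'width': 0.0122}
[192.5  192.5  192.5  192.5  182.09 182.09 182.07 182.08 182.09 182.09
 182.08 182.03 182.11 182.02 181.85 181.84 181.85 181.83] [191.5  191.5  191.5  191.5  201.6  201.21 201.02 200.97 200.82 200.73
 200.72 200.53 200.5  200.5  200.5  200.5  200.5  200.5 ]
fit L [ -0.446995   182.64890992] R [  0.33330064 200.1003927 ]
17 [1.56538346e-02 1.83880684e+02] [-5.67486483e-02  2.02778072e+02]
19 [-1.53739256e-02  1.82973038e+02] [-9.18329127e-02  2.01803132e+02]
21 [-4.43067663e-02  1.81996166e+02] [-1.30140776e-01  2.00753290e+02]
23 [-5.31220156e-02  1.81019544e+02] [-1.74114609e-01  1.99607336e+02]
```

View pics/s16z.png

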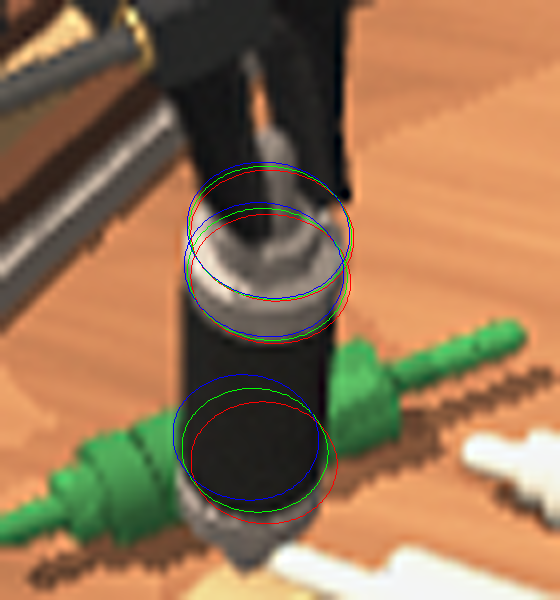

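```bash
cat > camfit.py <<'E'
from h import *
S=lambda p:((p[0]+.5)/4.5-.5+375,(p[1]+.5)/3.6-.5+255)
C=lambda p:((p[0]+.5)/3.7-.5+90,(p[1]+.5)/3.7-.5+80)
h=np.radians(20)
def head(a,y,z): # head coords -> camera frame
    return np.array([.12*np.cos(h)+a*np.cos(h)-z*np.sin(h), y, .281+a*np.sin(h)+z*np.cos(h)])
B=lambda x,y:np.array([.24+x,y,.018])
obs=[('scene',S((88,388)),B(-.065,-.075)),('scene',S((432,478)),B(-.065,.075)),('scene',S((590,255)),np.array([.25,0,.363])),
('scene',S((460,78)),head(.044,-.023,.023)),('scene',S((600,107)),head(.044,.023,.023)),('scene',S((480,163)),head(.106,-.023,.023)),('scene',S((630,200)),head(.106,.023,.023)),
('top',C((190,307)),B(-.065,.075)),('top',C((371,303)),B(-.065,-.075)),('top',C((369,157)),B(.065,-.075)),
('top',C((136,127)),head(.106,.023,.023)),('top',C((206,122)),head(.106,-.023,.023)),('top',C((140,215)),head(.044,.023,.023)),('top',C((211,211)),head(.044,-.023,.023))]
I={n:info(n) for n in('scene','top')}
def res(p,idx=None,full=False):
    c,s=np.cos(p[2]),np.sin(p[2]);M=np.array([[c,-s,0],[s,c,0],[0,0,1]])
    out=[proj(n,M@q+[p[0],p[1],0],I[n])[0]-uv for n,uv,q in obs if idx is None or n==idx]
    return np.array(out) if full else np.ravel(out)
for idx in (None,'scene','top'):
    f=least_squares(res,[.585,.314,0],args=(idx,),loss='soft_l1');print(idx,f.x[:2].round(4),np.degrees(f.x[2]).round(2),res(f.x,idx,True).round(1).tolist())
E
python3 camfit.py
```

```text
None [0.5871 0.3127] 0.51 [[-0.1, -1.7], [0.4, -0.3], [-0.2, 0.4], [-1.3, -1.6], [0.1, -0.5], [-1.5, -0.3], [1.0, 0.0], [-0.5, -1.2], [-0.8, -1.4], [0.1, -1.9], [-0.6, -1.4], [-1.1, -0.6], [0.1, -0.0], [-0.8, 0.5]]
scene [0.5877 0.3127] 0.59 [[-0.0, -1.4], [0.5, -0.0], [0.1, 0.9], [-1.1, -1.3], [0.3, -0.1], [-1.2, 0.2], [1.2, 0.5]]
top [0.5846 0.3112] 0.48 [[-0.0, -0.4], [-0.4, -0.7], [0.6, -1.2], [-0.1, -0.5], [-0.5, 0.3], [0.6, 0.9], [-0.2, 1.5]]
```

```bash
sed -i 's/w=np.ones(n); w=np.cumsum(w)\/n/w=np.minimum(np.minimum(np.arange(1,n+1),np.arange(n,0,-1)),RAMP); w=np.cumsum(w)\/w.sum()/; 1i RAMP=1' h.py
python3 - <<'E'
import h; h.RAMP=4
from h import *
h.plan([.5726,.3127,.29],90.5,22,2,dp=3)
E
```

```text
[{'dx': 0.006, 'dy': -0.004, 'dz': 0.0, 'spin': -1.6}, {'dx': 0.012, 'dy': -0.009, 'dz': 0.001, 'spin': -3.2}, {'dx': 0.019, 'dy': -0.011, 'dz': 0.001, 'spin': -4.7}, {'dx': 0.027, 'dy': -0.013, 'dz': 0.002, 'spin': -6.4}, {'dx': 0.027, 'dy': -0.01, 'dz': 0.001, 'spin': -6.3}, {'dx': 0.029, 'dy': -0.006, 'dz': 0.002, 'spin': -6.4}, {'dx': 0.029, 'dy': -0.004, 'dz': 0.001, 'spin': -6.3}, {'dx': 0.03, 'dy': -0.0, 'dz': 0.001, 'spin': -6.3}]
[{'dx': 0.029, 'dy': 0.002, 'dz': 0.002, 'spin': -6.4}, {'dx': 0.029, 'dy': 0.007, 'dz': 0.001, 'spin': -6.3}, {'dx': 0.028, 'dy': 0.009, 'dz': 0.002, 'spin': -6.4}, {'dx': 0.026, 'dy': 0.012, 'dz': 0.001, 'spin': -6.3}, {'dx': 0.026, 'dy': 0.015, 'dz': 0.002, 'spin': -6.4}, {'dx': 0.023, 'dy': 0.018, 'dz': 0.001, 'spin': -6.3}, {'dx': 0.021, 'dy': 0.02, 'dz': 0.002, 'spin': -6.4}, {'dx': 0.019, 'dy': 0.023, 'dz': 0.001, 'spin': -6.3}]
[{'dx': 0.016, 'dy': 0.025, 'dz': 0.001, 'spin': -6.3}, {'dx': 0.014, 'dy': 0.026, 'dz': 0.002, 'spin': -6.4}, {'dx': 0.01, 'dy': 0.027, 'dz': 0.001, 'spin': -6.3}, {'dx': 0.006, 'dy': 0.022, 'dz': 0.001, 'spin': -4.8}, {'dx': 0.002, 'dy': 0.014, 'dz': 0.001, 'spin': -3.2}, {'dx': 0.001, 'dy': 0.008, 'dz': 0.001, 'spin': -1.5}, {'dx': 0, 'dy': 0, 'dz': 0, 'spin': 0}, {'dx': 0, 'dy': 0, 'dz': 0, 'spin': 0}]
end [0.5729 0.3131 0.2896] 90.45
```

Emit:
arm_command(
  increments=[
    {"gripper":0,"dx":0.006,"dy":-0.004,"dz":0,"spin":-1.6},
    {"gripper":0,"dx":0.012,"dy":-0.009,"dz":0.001,"spin":-3.2},
    {"gripper":0,"dx":0.019,"dy":-0.011,"dz":0.001,"spin":-4.7},
    {"gripper":0,"dx":0.027,"dy":-0.013,"dz":0.002,"spin":-6.4},
    {"gripper":0,"dx":0.027,"dy":-0.01,"dz":0.001,"spin":-6.3},
    {"gripper":0,"dx":0.029,"dy":-0.006,"dz":0.002,"spin":-6.4},
    {"gripper":0,"dx":0.029,"dy":-0.004,"dz":0.001,"spin":-6.3},
    {"gripper":0,"dx":0.03,"dy":0,"dz":0.001,"spin":-6.3},
  ],
)

```text
time: 29.6
ee_pos: [0.6081, -0.0513, 0.3095]
eef_rot: [0.632, 0.775, 0.0, -0.0]
ft_force: [1.2, 0.5, -5.8]
width: 0.0122
```

Emit:
arm_command(
  increments=[
    {"gripper":0,"dx":0.029,"dy":0.002,"dz":0.002,"spin":-6.4},
    {"gripper":0,"dx":0.029,"dy":0.007,"dz":0.001,"spin":-6.3},
    {"gripper":0,"dx":0.028,"dy":0.009,"dz":0.002,"spin":-6.4},
    {"gripper":0,"dx":0.026,"dy":0.012,"dz":0.001,"spin":-6.3},
    {"gripper":0,"dx":0.026,"dy":0.015,"dz":0.002,"spin":-6.4},
    {"gripper":0,"dx":0.023,"dy":0.018,"dz":0.001,"spin":-6.3},
    {"gripper":0,"dx":0.021,"dy":0.02,"dz":0.002,"spin":-6.4},
    {"gripper":0,"dx":0.019,"dy":0.023,"dz":0.001,"spin":-6.3},
  ],
)

```text
time: 30.6
ee_pos: [0.5846, 0.1822, 0.2975]
eef_rot: [0.239, 0.971, 0.0, -0.0]
ft_force: [0.4, 0.7, -5.2]
width: 0.012
```

Emit:
arm_command(
  increments=[
    {"gripper":0,"dx":0.016,"dy":0.025,"dz":0.001,"spin":-6.3},
    {"gripper":0,"dx":0.014,"dy":0.026,"dz":0.002,"spin":-6.4},
    {"gripper":0,"dx":0.01,"dy":0.027,"dz":0.001,"spin":-6.3},
    {"gripper":0,"dx":0.006,"dy":0.022,"dz":0.001,"spin":-4.8},
    {"gripper":0,"dx":0.002,"dy":0.014,"dz":0.001,"spin":-3.2},
    {"gripper":0,"dx":0.001,"dy":0.008,"dz":0.001,"spin":-1.5},
    {"gripper":0,"dx":0,"dy":0,"dz":0,"spin":0},
    {"gripper":0,"dx":0,"dy":0,"dz":0,"spin":0},
  ],
)

```text
time: 31.6
ee_pos: [0.5735, 0.3117, 0.2907]
eef_rot: [-0.003, 1.0, -0.0, 0.0]
ft_force: [0.2, -0.5, -5.0]
width: 0.0122
```

```bash
python3 - <<'E'
from h import *
s=st();print(yaw(s['eef_rot']));b=snap('scene','s17.png');a=snap('wrist','w17.png')
Rm,t=toolw(s);print(proj('scene',circ(.34,0,-.008,.1,.0)@Rm.T+t)[0])
E
```

```text
{'time': 31.6, 'joint_positions': [-0.8016, 0.3767, 0.3261, 1.2853, -0.1179, 1.4981, 1.0884], 'ee_pos': [0.5735, 0.3117, 0.2907], 'eef_rot': [-0.0029, 1.0, -0.0002, 0.0002], 'ft_force': [0.153, -0.5489, -4.9869], 'torque': [-0.0464, 0.1625, -0.0499], 'width': 0.0122}
90.33674806015708
[469.09196975 256.15707885]
```

View pics/s17.png

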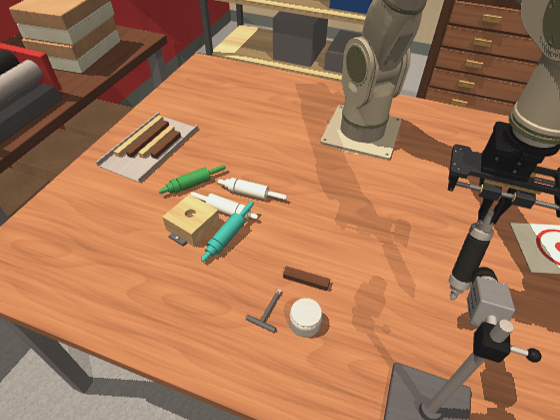

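View pics/w17.png

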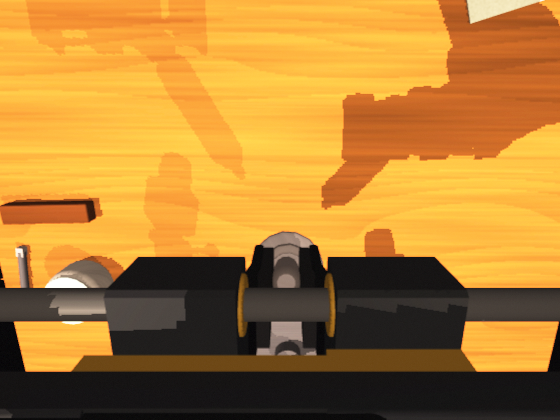

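Emit:
arm_command(
  increments=[
    {"gripper":0,"dx":0.001,"dy":0.001,"dz":0.004,"spin":0},
    {"gripper":0,"dx":0,"dy":0,"dz":0.006,"spin":0},
    {"gripper":0,"dx":0,"dy":0,"dz":0.006,"spin":0},
    {"gripper":0,"dx":0,"dy":0,"dz":0.002,"spin":0},
    {"gripper":0,"dx":0,"dy":0,"dz":0,"spin":0},
    {"gripper":0,"dx":0,"dy":0,"dz":0,"spin":0},
    {"gripper":0,"dx":0,"dy":0,"dz":0,"spin":0},
    {"gripper":0,"dx":0,"dy":0,"dz":0,"spin":0},
  ],
)

```text
time: 32.7
ee_pos: [0.5721, 0.3138, 0.2727]
eef_rot: [-0.004, 1.0, 0.0, 0.0]
ft_force: [-0.0, -0.1, -5.7]
width: 0.0124
```

```bash
python3 - <<'E'
from h import *
s=st();print(yaw(s['eef_rot']));b=snap('scene','s18.png');a=snap('wrist','w18.png');c=snap('top','t18.png')
ov(b,s,'s18z.png',(17,20,23),(430,170,520,300),6,cz=-.0071)
o=[]
for n in ('w16','w18'):
    a=cv2.imread(f'pics/{n}.png'); o.append(cv2.resize(a[190:300,250:325],None,fx=5,fy=5,interpolation=cv2.INTER_CUBIC))
cv2.imwrite('pics/cmp2.png',np.hstack(o))
cv2.imwrite('pics/t18z.png',cv2.resize(cv2.cvtColor(c,cv2.COLOR_RGB2BGR)[80:250,70:270],None,fx=3.5,fy=3.5))
E
```

```text
{'time': 32.7, 'joint_positions': [-0.8046, 0.3799, 0.3221, 1.3179, -0.1184, 1.4622, 1.0875], 'ee_pos': [0.5721, 0.3138, 0.2727], 'eef_rot': [-0.004, 1.0, 0.0001, 0.0001], 'ft_force': [-0.0087, -0.1053, -5.6609], 'torque': [0.0459, 0.1852, -0.0581], 'width': 0.0124}
90.45361499012911
```

View pics/s18z.png

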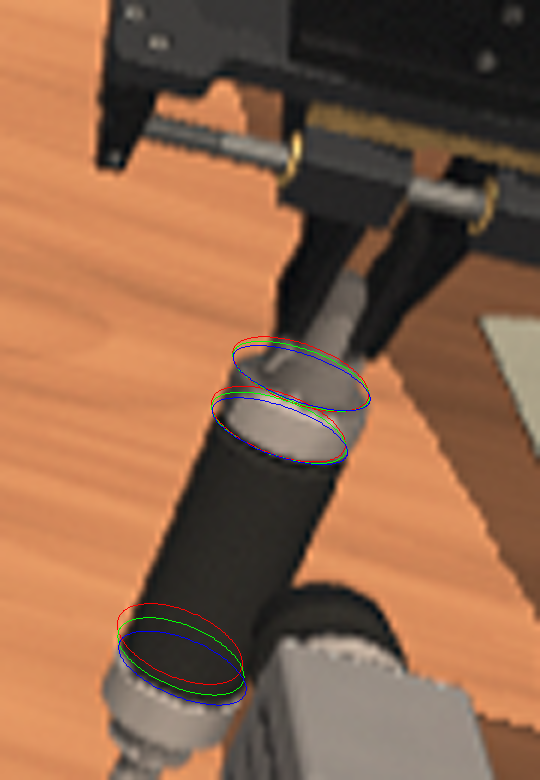

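View pics/cmp2.png

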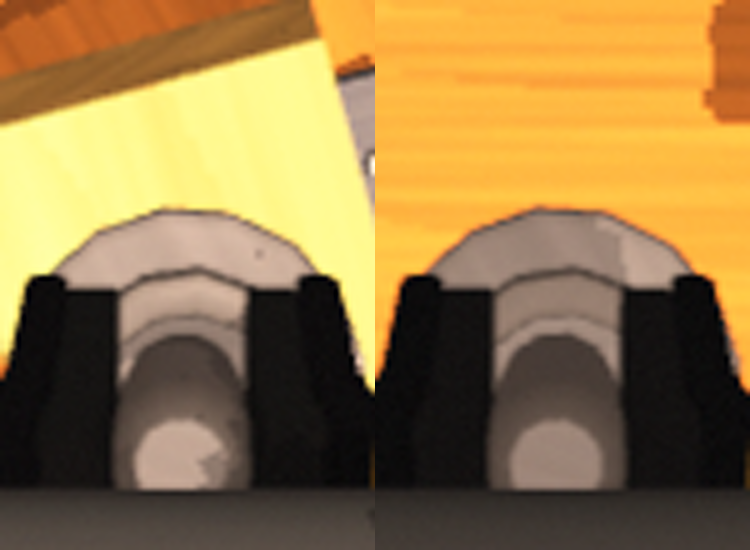

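View pics/t18z.png

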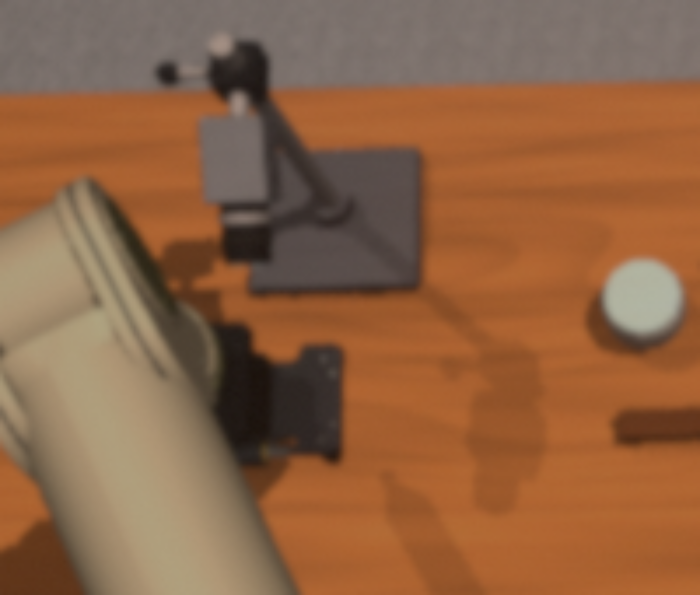

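```bash
cat >> h.py <<'E'
def ov2(fn,s,out,box,f,th,shifts,zs=((.040,.02),(.056,.02),(.059,.02),(.149,.02),(.168,.02))):
    z=cv2.imread('pics/'+fn)[box[1]:box[3],box[0]:box[2]]; z=cv2.resize(z,None,fx=f,fy=f,interpolation=cv2.INTER_CUBIC); Rm,t=toolw(s); o=[]
    for cx,cz in shifts:
        y=z.copy()
        for zr,rad in zs:
            q=proj('scene',circ(np.radians(th),cx,cz,zr,rad)@Rm.T+t); q=((q-[box[0],box[1]]+.5)*f-.5).astype(int); cv2.polylines(y,[q.reshape(-1,1,2)],True,(0,255,0),1)
        o.append(y)
    cv2.imwrite('pics/'+out,np.hstack(o))
E
python3 - <<'E'
from h import *
s=read_state()
ov2('s18.png',s,'s18y.png',(445,220,495,300),7.4,20,((0,-.0071),(0,-.0071+.003)))
E
```

```text
(no output)
```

View pics/s18y.png

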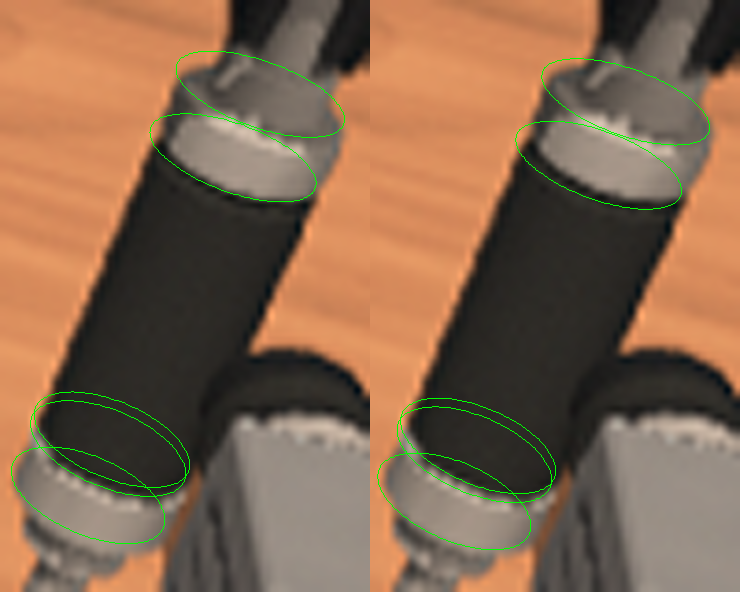

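```bash
python3 - <<'E'
from h import *
s=read_state();Rm,t=toolw(s)
g=cv2.imread('pics/s18.png').astype(float).max(2)
rows=list(range(249,268)); Lo=[];Ro=[]
def model(th,cx,dy,cz=-.0071):
    q=np.vstack([proj('scene',(circ(th,cx,cz,z,.02)+[0,dy,0])@Rm.T+t) for z in (.149,.059)]).astype(np.float32)
    h=cv2.convexHull(q).reshape(-1,2)
    E=[]
    for v in rows:
        xs=[]
        for i in range(len(h)):
            p,k=h[i],h[(i+1)%len(h)]
            if (p[1]-v)*(k[1]-v)<=0 and p[1]!=k[1]: xs.append(p[0]+(k[0]-p[0])*(v-p[1])/(k[1]-p[1]))
        E.append((min(xs),max(xs)))
    return np.array(E)
M=model(np.radians(20),0,0)
for v,(l,r_) in zip(rows,M):
    row=g[v]; c=int((l+r_)/2); 
    def ed(d):
        i=c
        while row[i]<120:i+=d
        # crossing between i-d and i at level 120
        return i-d*(row[i]-120)/(row[i]-row[i-d])
    Lo.append(ed(-1));Ro.append(ed(1))
O=np.c_[Lo,Ro]; print((O-M).round(2).T)
f=least_squares(lambda p:(model(p[0],0,p[1])-O).ravel(),[np.radians(20),0],loss='soft_l1',diff_step=1e-3,x_scale=[.1,.01])
print(np.degrees(f.x[0]),f.x[1],np.abs(f.fun).mean())
for th in (17,20,23):
    f=least_squares(lambda p:(model(np.radians(th),0,p[0])-O).ravel(),[0.001],x_scale=[.01],diff_step=1e-2);print(th,f.x,f.cost)
E
```

```text
[[1.16 1.2  1.22 1.03 1.06 0.87 1.19 1.35 1.15 1.17 0.97 1.21 1.01 1.14
  1.16 0.99 1.05 0.84 1.13]
 [0.57 0.59 0.92 0.99 0.93 0.88 0.81 0.78 0.73 0.71 0.69 0.87 0.61 0.83
  0.89 0.85 0.73 0.74 1.28]]
20.605607091085904 0.0013323097876643394 0.1931315419165691
17 [0.00271433] 1.3060094280876497
20 [0.00155796] 0.9395831089480462
23 [0.00046871] 1.0498391041488866
```

Emit:
arm_command(
  increments=[
    {"gripper":0,"dx":0,"dy":-0.002,"dz":0,"spin":0},
    {"gripper":0,"dx":0,"dy":0,"dz":0,"spin":0},
    {"gripper":0,"dx":0,"dy":0,"dz":0,"spin":0},
    {"gripper":0,"dx":0,"dy":0,"dz":0,"spin":0},
    {"gripper":0,"dx":0,"dy":0,"dz":0,"spin":0},
    {"gripper":0,"dx":0,"dy":0,"dz":0,"spin":0},
    {"gripper":0,"dx":0,"dy":0,"dz":0,"spin":0},
    {"gripper":0,"dx":0,"dy":0,"dz":0,"spin":0},
  ],
)

```text
time: 33.85
ee_pos: [0.5721, 0.3118, 0.2726]
eef_rot: [-0.004, 1.0, 0.0, 0.0]
ft_force: [0.4, 0.0, -5.3]
width: 0.0122
```

```bash
python3 - <<'E'
from h import *
s=st();print(yaw(s['eef_rot']),s['joint_vel']);b=snap('scene','s19.png');a=snap('wrist','w19.png')
ov2('s19.png',s,'s19y.png',(430,190,520,310),6.5,20,((0,-.0071),),zs=((.059,.02),(.149,.02)))
d=np.abs(cv2.imread('pics/w19.png').astype(int)-cv2.imread('pics/w18.png'))[230:300,265:310];print(d.mean())
E
```

```text
{'time': 33.85, 'joint_positions': [-0.8029, 0.3778, 0.3227, 1.3209, -0.118, 1.4614, 1.09], 'ee_pos': [0.5721, 0.3118, 0.2726], 'eef_rot': [-0.0039, 1.0, 0.0, 0.0], 'ft_force': [0.4058, 0.0382, -5.3496], 'torque': [-0.0134, 0.1716, -0.0141], 'width': 0.0122}
90.4502190852248 [ 0.00059757 -0.00134411 -0.00073016  0.00222411  0.00037654 -0.00168488
 -0.00112007]
1.0556613756613757
```

View pics/s19y.png

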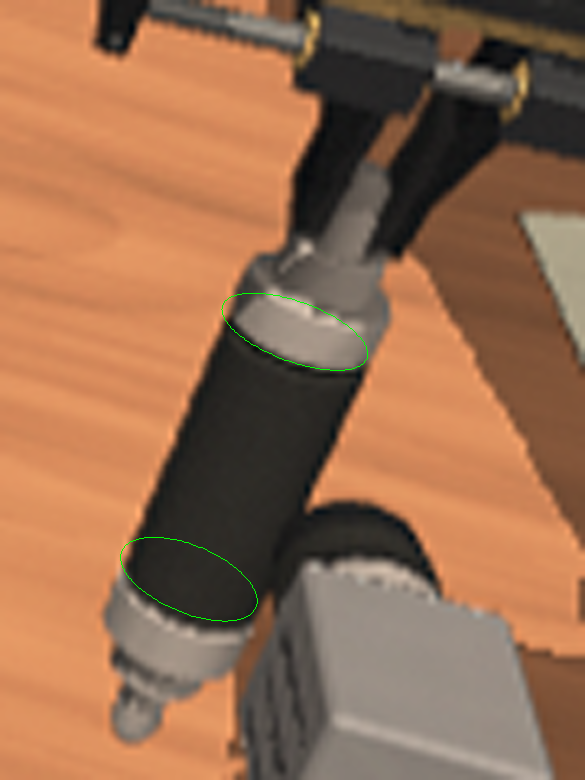

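```bash
python3 -c "
from h import *
print(job.close_job())"
```

```text
the job is handed in; nothing more can be done
None
```

The roller is dressed and held still in the air at the camera's focus point, and the job was handed in at about 34 s of the 72 s allowed.

**What I did**
- I slid the truck down the journal onto the shoulder and let go, then the collar onto the truck and let go. The pictures show both rings fully home.
- I gripped the bare journal end with 60 N and lifted the roller. The tool can only point straight down, so I tilted the roller between the pads by pushing its lower tip against the rim of the block's hole. This took three pushes, because the roller sprang back about 5 degrees the first time.
- I carried it to the inspection camera with the tilt matching the camera's.

**Last checks**
- **Tilt:** about 20 degrees. The scene-camera fits gave 19 to 20.6 degrees, and the tilt looked the same before and after the carry.
- **Sideways lean:** I did not measure it separately. The grip was square and its heading was within about 0.1 degree of the camera's fitted direction.
- **Joint position:** calculated at about (0.587, 0.312, 0.240) m. My estimate of the focus point is (0.587, 0.313, 0.240) m.
- **Steadiness:** the arm was at rest and the grip was stable, carrying about 5.4 N.

**What disagreed**
- The top and scene cameras put the inspection camera about 3 mm apart along x and 1.5 mm apart along y.
- The scene camera also showed the roller about 1.5 mm further along +y than the arm's own reading. I shifted it 2 mm back as a compromise, so expect an error of about 2 to 3 mm in the joint position.

The green, turquoise and white look-alikes fell over early on. I saw no contact with them and no force on the arm, and they stayed on the bench. The ink tin, key and wooden bar were left alone.

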